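Put the spice tubes away in the deep organizer

TASK

Put the spice tubes away: swing the lamp that hangs over the black spoon rest round until its head is over the measuring cup, and, since the organizer stands too far back for the hand, hook the oven-rack hook behind the T-pull of its tray and drag the tray right out, keeping your fingers off the tray until it has come out. Lay every tube from the spoon rest lengthwise in a lane of its own in the tray, across both rails, then push the tray fully home with the hook and leave the hook lying flat on the counter. The measuring cup, salt jar and oil bottle stay where they stand.

Things in the scene. Friction and masses are not known exactly. Their poses are not given: they have to be found in the camera images.
- tray (a joint): Slide of the organizer's pull-out tray: 0 = fully home, 0.23 = fully out (m), towards the robot. Stiff runners: 1 to 2 N moves it, it stays where it is left. The organizer is a fixed wooden box, 290 deep, 320 wide, 75 high, open at its front face only. Tray floor 14 mm, side walls 51 mm, front panel (292 wide) 62 mm above the counter.
- tray_pull (a point): Centre of the tray's black T-pull, 31 mm above the counter. x points into the organizer along the slide, y left, z up. Crossbar 14 thick, 120 long; a 12 mm post at its middle; panel face 45 mm behind: 38 mm gap on each side. Tube lanes along x, tube centres at x 140, y -100, -50, 0, 50, 100, z 3: two cross rails at x 102, 178, 14 mm teeth beside each lane, 36 apart, up to tube mid-height.
- hook_grip (a point): Grip point of the loose oven-rack hook: near its centre of mass, half-way up, 15 mm above the face it lies on (either one). x runs along the tool to its hooked end. Beech handle 26 wide, 30 high, x -72 to 32; bar 12 wide, 14 high, on to x 106; the leg, 12 thick (x 94 to 106), 30 high, juts out sideways from y 6 to y -60. 140 g.
- rest_c (a point): Middle of the black ceramic spoon rest (fixed, 140 x 264), 26 mm above the counter, the height of the centres of the tubes lying on it. Tubes lie along this point's x in some of five slots at y -100, -50, 0, 50, 100 mm, between 14 mm wide teeth that end at the point's height, on two cross rails at x -38 and 38; plate 6 mm thick.
- lamp_arm (a joint): Hinge of the lamp's arm about the upright post: 0 = arm points to the lamp's -x, grows anticlockwise seen from above (rad), from -0.9 to 1.1. Stiff (about 1 N at the head moves it); stays where it is left.
- lamp_pivot (a point): On the post's axis at the height of the arm, 230 mm above the counter; the lamp's post and base are fixed. The arm is a level 14 mm brass rod.
- lamp_knob (a point): Centre of the upright black rubber knob, 22 mm diameter, 45 mm tall, on top of the lamp's round head (head 90 mm across, 18 thick, its upper face 239 mm above the counter; knob centre 264 mm up), 275 mm from the pivot. It moves with the arm.
- cup: Steel measuring cup, 76 mm across, 50 high, with a flat handle; origin under its centre. Bystander.
- salt_jar: White ceramic salt jar with wooden lid, 68 mm across, 85 high; origin under its centre. Bystander.
- oil_bottle: Green oil bottle, 60 mm across, 190 high; origin under its centre. Bystander.
- tube1_c (a point): Centre of the glass of a spice tube with red contents: square glass 24 x 24 mm, 110 long (x from -55 to 55), cork-shaped silicone stopper at the +x end out to x = 80. x runs along the tube; it may lie on any of its four sides. 70 g. None if there is no such tube.
- tube2_c (a point): Centre of the glass of a spice tube with yellow contents: square glass 24 x 24 mm, 110 long (x from -55 to 55), cork-shaped silicone stopper at the +x end out to x = 80. x runs along the tube; it may lie on any of its four sides. 70 g. None if there is no such tube.
- tube3_c (a point): Centre of the glass of a spice tube with dark brown contents: square glass 24 x 24 mm, 110 long (x from -55 to 55), cork-shaped silicone stopper at the +x end out to x = 80. x runs along the tube; it may lie on any of its four sides. 70 g. None if there is no such tube.
- tube4_c (a point): Centre of the glass of a spice tube with green contents: square glass 24 x 24 mm, 110 long (x from -55 to 55), cork-shaped silicone stopper at the +x end out to x = 80. x runs along the tube; it may lie on any of its four sides. 70 g. None if there is no such tube.
- tube5_c (a point): Centre of the glass of a spice tube with orange contents: square glass 24 x 24 mm, 110 long (x from -55 to 55), cork-shaped silicone stopper at the +x end out to x = 80. x runs along the tube; it may lie on any of its four sides. 70 g. None if there is no such tube.
Mind the look-alikes: they are no part of the job. Leave any purple or turquoise look-alike of the part that bears tube1_c alone.

How it is judged:
On the way, in this order (a step that is already met when the one before it is completed fails the run):
1. the tray is drawn well out of the organizer (at least 0.18 m) (value of joint tray above 0.18 m), for 0.2 s.
2. every spice tube lies in a lane of the tray (x of tube1_c in the frame of tray_pull between 0.11 and 0.17 m and z of tube1_c in the frame of tray_pull between -0.005 and 0.011 m and angle between the x axis of each of tube1_c, tube2_c, tube3_c, tube4_c, tube5_c and the x axis of tray_pull, either way round below 0.2 rad and (y of tube1_c in the frame of tray_pull between -0.112 and -0.088 m or y of tube1_c in the frame of tray_pull between -0.062 and -0.038 m or y of tube1_c in the frame of tray_pull between -0.012 and 0.012 m or y of tube1_c in the frame of tray_pull between 0.038 and 0.062 m or y of tube1_c in the frame of tray_pull between 0.088 and 0.112 m) and x of tube2_c in the frame of tray_pull between 0.11 and 0.17 m and z of tube2_c in the frame of tray_pull between -0.005 and 0.011 m and (y of tube2_c in the frame of tray_pull between -0.112 and -0.088 m or y of tube2_c in the frame of tray_pull between -0.062 and -0.038 m or y of tube2_c in the frame of tray_pull between -0.012 and 0.012 m or y of tube2_c in the frame of tray_pull between 0.038 and 0.062 m or y of tube2_c in the frame of tray_pull between 0.088 and 0.112 m) and x of tube3_c in the frame of tray_pull between 0.11 and 0.17 m and z of tube3_c in the frame of tray_pull between -0.005 and 0.011 m and (y of tube3_c in the frame of tray_pull between -0.112 and -0.088 m or y of tube3_c in the frame of tray_pull between -0.062 and -0.038 m or y of tube3_c in the frame of tray_pull between -0.012 and 0.012 m or y of tube3_c in the frame of tray_pull between 0.038 and 0.062 m or y of tube3_c in the frame of tray_pull between 0.088 and 0.112 m) and x of tube4_c in the frame of tray_pull between 0.11 and 0.17 m and z of tube4_c in the frame of tray_pull between -0.005 and 0.011 m and (y of tube4_c in the frame of tray_pull between -0.112 and -0.088 m or y of tube4_c in the frame of tray_pull between -0.062 and -0.038 m or y of tube4_c in the frame of tray_pull between -0.012 and 0.012 m or y of tube4_c in the frame of tray_pull between 0.038 and 0.062 m or y of tube4_c in the frame of tray_pull between 0.088 and 0.112 m) and x of tube5_c in the frame of tray_pull between 0.11 and 0.17 m and z of tube5_c in the frame of tray_pull between -0.005 and 0.011 m and (y of tube5_c in the frame of tray_pull between -0.112 and -0.088 m or y of tube5_c in the frame of tray_pull between -0.062 and -0.038 m or y of tube5_c in the frame of tray_pull between -0.012 and 0.012 m or y of tube5_c in the frame of tray_pull between 0.038 and 0.062 m or y of tube5_c in the frame of tray_pull between 0.088 and 0.112 m)), for 0.2 s.
3. the tray is pushed home again (value of joint tray below 0.012 m), for 0.2 s.
At the end, for the whole second after the job is handed in: Each tube lies still in a lane of the tray (12 mm across, 30 mm along, 8 mm in height, 0.2 rad); tray home to 12 mm; hook flat on the counter and still (middle under 21 mm high); lamp knob within 50 mm, seen from above, of the middle of the measuring cup, and still (all of step 2 and linear speed of each of tube1, tube2, tube3, tube4, tube5, hook below 0.02 m/s and value of joint tray below 0.012 m and height (world z) of hook_grip below 0.021 m and horizontal distance between lamp_knob and cup below 0.05 m and not (velocity of joint lamp_arm above 0.05 rad/s) and not (velocity of joint lamp_arm below -0.05 rad/s)); the robot touches nothing.
It fails at once if the fingers press on the tray (over 1 N) while it is less than 0.13 m out (contact force between the fingers and tray above 1 N and value of joint tray below 0.13 m).
It fails at once if the measuring cup, salt jar or oil bottle is moved more than 30 mm or tipped (distance of any of cup, salt_jar, oil_bottle from where it was at the start of the episode above 0.03 m or angle between any of cup, salt_jar, oil_bottle's own z axis and vertical above 0.5 rad).
Of tube1, tube2, tube3, tube4, tube5 only 2 to 4 are there at a start; the rules pass over those that are not, and their reading is None.
At some moment in a run one of hook may be knocked a few centimetres aside while the robot is not near it.
Once in a run the grip may slacken for a moment while it holds something.
It also fails if it takes over 210 s, if anything falls off the work surface, if the arm or the gripper's body presses on something with over 40 N, if the wrist force passes 120 N, or if a joint passes its speed limit or range.

ROBOT

A 7-joint arm with a two-finger parallel gripper is mounted at the origin on the work surface. World frame = base frame: x ahead of the robot, y to its left, z up, the work surface at z = 0. Lengths are in m, angles in rad, forces in N, time in s.
With the tool pointing down it reaches from about 0.425 to 0.925 m from the base axis. Payload 6.8 kg.
Tool frame: the origin (TCP) lies at the very end of the fingers, on their centre line; the grasp point (between the pads) lies 19 mm behind it; z points along the fingers, y is the line along which they close (so a half turn about z gives the same grasp; the last joint's range is limited). The gripper opens to 85 mm and grips with 20 to 120 N. Pads are 22 mm wide; open, the fingers measure 114 mm over their backs; the gripper's body (76 mm by 85 mm) begins 54 mm behind the grasp point. The pads swing forward as they close: fully open they stand 13 mm farther back than shut.
Start: joints at [-1.34, 0.477, 0.022, 1.555, -0.011, 1.109, -0.083], TCP at [0.224, 0.637, 0.231] pointing down, gripper open.
Joint ranges: [-2.96, 2.96], [-0.34, 2.1], [-1.41, 1.46], [0.24, 2.44], [-1.37, 4.51], [0.17, 1.92], [-2.96, 2.96]. Speed limits (rad/s): [2.39, 2.39, 3.14, 3.14, 3.14, 3.14, 3.14].

INTERFACE

Orientations are given as a rotation vector (axis times angle).
In Python, from bench import monitor, optics, r gives the robot as it stands.
- The arm moves only by the shell command python3 -m crank 'ROWS' [OPENING] [FORCE]. ROWS is JSON, a list of rows, each a list of 2 entries, a list of its own where there are three numbers: the shift along the tool's x, y, z in cm, then the turn, a rotation vector about the tool's x, y, z in rad. A call has 1 to 5 rows; each row shifts and turns the commanded pose from where the row before left it, along the tool's axes as they then stand; what a row does not reach is not made up. A row lasts 1/10 s, in which the tool goes at most 50 mm and 8.59 degrees, less where a joint would pass 70% of its speed; a pose out of reach is approached as far as the arm can. A call is refused whole if a number of a shift passes 5 or a number of a turn 0.15, either way. A call with a gripper value outside its range is refused whole. OPENING is the finger opening in cm, from 0 to 8.54, set as the call begins (- or left out, the last holds). The fingers move at their own pace and stop on an object; FORCE is the grip in N (left out, the last holds). Time passes only in rows, so rows that do not move let the fingers close. It gives the time, the measured TCP pose, the force, the opening and the grip force at its end, in the units of the state.
- monitor.get_obs(): the state, without advancing time (a new reading comes with each control period).
- optics.grab_frame(name): name is "scene" or "top" or "wrist"; returns (picture, depth): 400x640x3 uint8, red, green, blue; 400x640 float32, m along the optical axis (not along the pixel's ray), 0 where there is no reading.
- optics.camera_model(name): a dict with "vertical_fov" (degrees; the focal length in pixels is half the picture's height over the tangent of half this angle, whatever the lens; pixels are square), "cx", "cy" (the principal point, pixels), "R" (3x3) and "t" (3): a world point X has camera coordinates R X + t; the wrist camera has in their place "hand_eye" (4x4, takes a point from camera to tool coordinates, whose origin is the TCP and whose axes are the flange's). Camera axes: x right, y down, z forward; pixel columns grow to the right and rows downward; lengths in m; the calibration is good to about 2 mm. The wrist camera is an equidistant fisheye: a pixel r from the principal point sees the ray r / f radians off the axis. A picture is of the moment at which its call begins: read the wrist's pose just before it. camera_model takes no time and is no camera call.
- r.hand_in(): hands the job in; it is judged then, once.
The state is a dict: "clock": time; "joints": joint angles; "qvel": joint speeds; "tau": joint torques, N m; "tcp_pos": TCP position; "orientation": TCP orientation; "contact_force": force on the tool from outside, world axes, zero at the start; "moment": the same for the moment, N m; "grip_width": finger opening in m; "gripper_force": force on a finger pad.
Only numpy, scipy, OpenCV 4.12 (cv2) and the standard library are available. Lean on these libraries where they do the work, as an engineer would, in place of code of your own. Each camera call takes 0.05 s, during which the arm holds its last target. There are 200 camera calls.

## Working session

There is one attempt and no reset: what is moved stays moved. The work goes in short steps, Python scripts to look and compute and a shell command to move; the robot and the scene stay as the last step left them, time stands still between calls to the robot, and variables do not carry over. Pictures are saved under pics/ and viewed, at most 24 in all, crops included, and the job is handed in when it is done.

```bash
ls; mkdir -p pics; cat > h.py <<'E'
import numpy as np,cv2
from scipy.spatial.transform import Rotation as Ro
from bench import monitor,optics,r
def grab(n):
    p,d=optics.grab_frame(n); return p,d
def save(p,f,crop=None,s=1):
    if crop: x0,y0,x1,y1=crop; p=p[y0:y1,x0:x1]
    p=cv2.resize(p,None,fx=s,fy=s,interpolation=cv2.INTER_CUBIC)
    cv2.imwrite(f,cv2.cvtColor(p,cv2.COLOR_RGB2BGR))
def world(n,uv,z=None,d=None):
    m=optics.camera_model(n); f=200/np.tan(np.radians(m['vertical_fov'])/2)
    R=np.array(m['R']);t=np.array(m['t']).ravel()
    ray=np.array([(uv[0]-m['cx'])/f,(uv[1]-m['cy'])/f,1.])
    C=-R.T@t; w=R.T@ray
    if z is not None: return C+w*(z-C[2])/w[2]
    return C+w*d[int(round(uv[1])),int(round(uv[0]))]
def px(n,X):
    m=optics.camera_model(n); f=200/np.tan(np.radians(m['vertical_fov'])/2)
    c=np.array(m['R'])@np.array(X)+np.array(m['t']).ravel()
    return m['cx']+f*c[0]/c[2],m['cy']+f*c[1]/c[2]
def st():
    o=monitor.get_obs(); print(round(o['clock'],2),np.round(o['tcp_pos'],4),np.round(Ro.from_rotvec(o['orientation']).as_matrix(),3).tolist(),np.round(o['joints'],2),round(o['grip_width'],4),o['gripper_force'],np.round(o['contact_force'],1)); return o
E
python3 - <<'E'
from h import *
st()
for n in('scene','top'):
    p,d=grab(n); save(p,f'pics/{n}0.png'); np.save(f'{n}0.npy',d); np.save(f'{n}0p.npy',p)
    m=optics.camera_model(n); print(n,m)
E
```

```text
pics
0.0 [0.2242 0.6361 0.2303] [[-0.943, 0.332, -0.0], [0.332, 0.943, -0.002], [-0.0, -0.002, -1.0]] [-1.34  0.48  0.02  1.56 -0.01  1.11 -0.08] 0.0853 0.0 [-0.7  0.3  0.9]
scene {'vertical_fov': 56.03691703213098, 'cx': 313.04089856389476, 'cy': 202.7685753557634, 'R': array([[-0.79371923,  0.60823512,  0.00773431],
       [ 0.36289944,  0.48369502, -0.7964566 ],
       [-0.48817392, -0.62935615, -0.60464623]]), 't': array([ 0.42485622, -0.03788468,  1.40991204])}
top {'vertical_fov': 57.15498171549488, 'cx': 315.96787259207787, 'cy': 202.37838842706157, 'R': array([[ 0.05487771, -0.9984895 ,  0.00267444],
       [-0.97531559, -0.05417742, -0.21406613],
       [ 0.21388768,  0.00913904, -0.97681551]]), 't': array([-0.03750969,  0.5604545 ,  1.15291818])}
```

View pics/scene0.png

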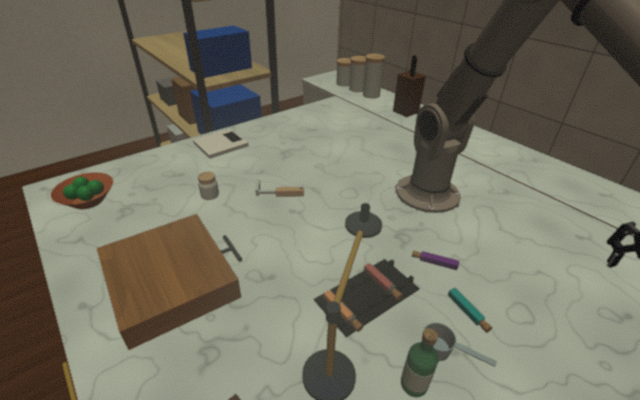

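View pics/top0.png

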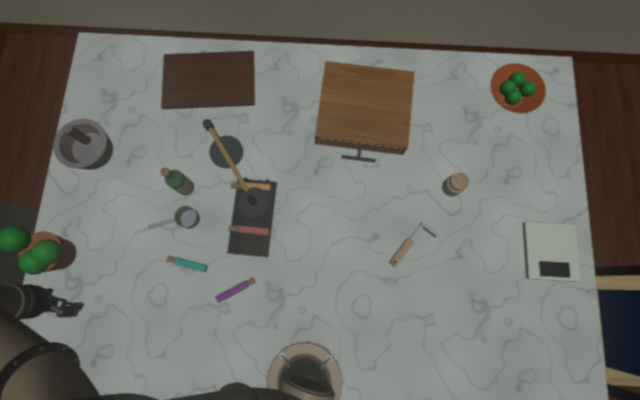

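The scene view shows red (383,280) and orange (342,308) tubes on the rest. The lamp head may hide more. The look-alikes are turquoise (468,308) and purple (435,260), both off the rest. In the top view: rest (252,217), lamp post top (208,125), cup (187,217), hook (410,245), T-pull (358,157).

```bash
python3 - <<'E'
from h import *
a=np.load('top0p.npy');b=np.load('scene0p.npy')
A=cv2.resize(a[110:270,150:290],None,fx=3,fy=3,interpolation=2)
B=cv2.resize(a[130:280,340:480],None,fx=2.8,fy=2.8,interpolation=2)
Cc=cv2.resize(b[220:350,290:430],None,fx=2.6,fy=2.6,interpolation=2)
D=np.zeros((600,800,3),np.uint8)
A=cv2.resize(a[110:270,150:290],(420,480)[:2],interpolation=2); D[:480,:420]=A
B=cv2.resize(a[130:280,340:480],(370,396),interpolation=2); D[:396,425:795]=B
Cc=cv2.resize(b[220:330,300:430],(240,203),interpolation=2); D[397:600,425:665]=Cc
save(D,'pics/c1.png')
E
```

```text
(no output)
```

View pics/c1.png

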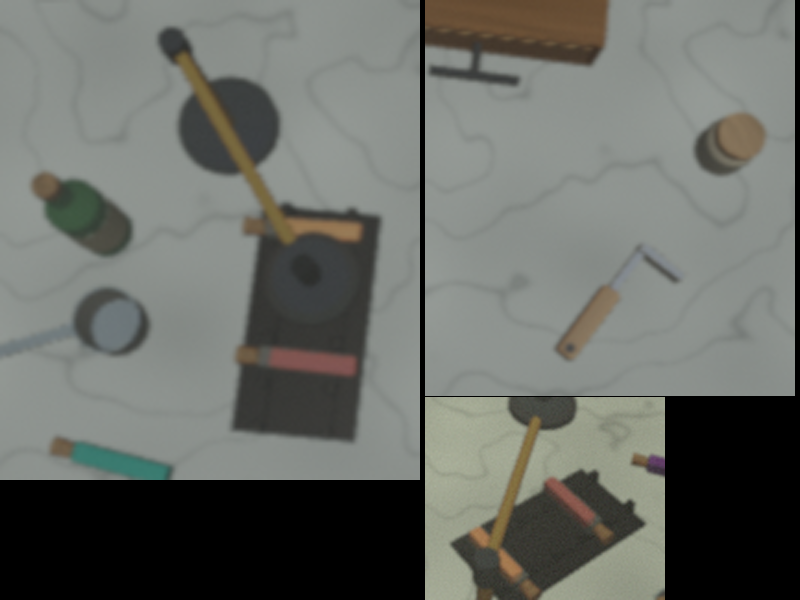

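The crop shows only orange and red on the rest, with stoppers at the left (cup side); a brown tube would be hard to see and needs a depth check. The hook lies at crop (567,352)→(643,247), its leg pointing right to (680,278).

```bash
python3 - <<'E'
from h import *
A=lambda x,y:(x/3+150,y/3+110)
B=lambda x,y:((x-425)/2.643+340,y/2.643+130)
P={}
def m(k,uv,z): P[k]=world('top',uv,z); print(k,np.round(uv,1),np.round(P[k],3))
d=np.load('top0.npy')
m('base',A(229,125),.01)
m('posttop',A(173,42),.25); m('knob',A(304,262),.2865); m('knobbase',A(308,278),.241)
m('cup',A(112,321),.05); m('bottle',A(45,186),.19); m('bottlebase',A(105,240),.0)
for i,c in enumerate([(262,207),(380,216),(355,440),(233,429)]): m('rest%d'%i,A(*c),.006)
m('orangeL',A(265,228),.038);m('orangeR',A(362,234),.038)
m('redL',A(267,357),.038);m('redR',A(356,367),.038)
m('hend',B(567,355),.03);m('hj',B(610,290),.03);m('hcorner',B(641,249),.03);m('hleg',B(681,275),.03)
m('pullL',B(430,71),.038);m('pullR',B(518,82),.038);m('jar',B(739,137),.085)
m('boxFL',(316,138),.075);m('boxFR',(411,146),.075);m('boxBL',(326,63),.075)
for uv in [A(304,262),A(173,42),A(112,321),B(590,320),B(475,75)]: print(np.round(world('top',uv,d=d),3))
E
```

```text
base [226.3 151.7] [0.739 0.322 0.01 ]
posttop [207.7 124. ] [0.736 0.319 0.25 ]
knob [251.3 197.3] [0.516 0.165 0.286]
knobbase [252.7 202.7] [0.512 0.169 0.241]
cup [187.3 217. ] [0.491 0.415 0.05 ]
bottle [165. 172.] [0.601 0.449 0.19 ]
bottlebase [185. 190.] [0.594 0.454 0.   ]
rest0 [237.3 179. ] [0.642 0.274 0.006]
rest1 [276.7 182. ] [0.639 0.135 0.006]
rest2 [268.3 256.7] [0.379 0.143 0.006]
rest3 [227.7 253. ] [0.384 0.28  0.006]
orangeL [238.3 186. ] [0.609 0.26  0.038]
orangeR [270.7 188. ] [0.608 0.15  0.038]
redL [239. 229.] [0.462 0.243 0.038]
redR [268.7 232.3] [0.457 0.144 0.038]
hend [393.7 264.3] [ 0.375 -0.272  0.03 ]
hj [410.  239.7] [ 0.459 -0.325  0.03 ]
hcorner [421.7 224.2] [ 0.513 -0.364  0.03 ]
hleg [436.9 234. ] [ 0.483 -0.414  0.03 ]
pullL [341.9 156.9] [ 0.733 -0.087  0.038]
pullR [375.2 161. ] [ 0.724 -0.203  0.038]
jar [458.8 181.8] [ 0.651 -0.471  0.085]
boxFL [316 138] [0.782 0.006 0.075]
boxFR [411 146] [ 0.771 -0.317  0.075]
boxBL [326  63] [ 1.068 -0.014  0.075]
[0.517 0.166 0.283]
[0.738 0.321 0.246]
[0.498 0.432 0.004]
[ 0.42 -0.3   0.03]
[ 0.731 -0.146  0.037]
```

```bash
python3 -m crank '[[[0,0,-3.5],[0,0,-0.113]],[[0,0,-3.5],[0,0,-0.113]],[[0,0,-3],[0,0,-0.113]],[[0,0,0],[0,0,0]]]' 5 40; python3 -c "
from h import *
st()"
```

```text
clock: 0.5
tcp_pos: [0.225, 0.6385, 0.3363]
orientation: [-0.004, 3.14, 0.012]
contact_force: [0.8, 0.1, 0.1]
grip_width: 0.0499
gripper_force: 0.0
0.5 [0.225  0.6385 0.3363] [[-1.0, -0.003, 0.002], [-0.002, 1.0, 0.008], [-0.002, 0.008, -1.0]] [-1.3   0.41 -0.04  1.42  0.02  1.31  0.24] 0.0499 0.0 [0.8 0.1 0.1]
```

```bash
for i in 1; do python3 -m crank '[[[-2,-3.3,0],[0,0,0]],[[-2,-3.3,0],[0,0,0]],[[-2,-3.3,0],[0,0,0]],[[-2,-3.3,0],[0,0,0]],[[-2,-3.3,0],[0,0,0]]]'; done; python3 -m crank '[[[-2,-3.3,0],[0,0,0]],[[-2,-3.3,0],[0,0,0]],[[-2,-3.3,0],[0,0,0]],[[-2,-3.3,0],[0,0,0]],[[0,0,0],[0,0,0]]]'
```

```text
clock: 1.0
tcp_pos: [0.3248, 0.4698, 0.3302]
orientation: [-0.001, -3.141, 0.002]
contact_force: [0.9, 0.3, 0.6]
grip_width: 0.0496
gripper_force: 0.0
clock: 1.5
tcp_pos: [0.4077, 0.3337, 0.3306]
orientation: [0.016, 3.141, -0.004]
contact_force: [-0.2, 0.2, -0.2]
grip_width: 0.05
gripper_force: 0.0
```

```bash
python3 -m crank '[[[-2.6,-4.2,0],[0,0,0]],[[-2.6,-4.2,0],[0,0,0]],[[-2.6,-4.1,0],[0,0,0]],[[-2.6,-4.1,0],[0,0,0]],[[0,0,0],[0,0,0]]]'; python3 - <<'E'
from h import *
o=st(); p,d=grab('top'); a=p[110:270,170:350]; 
p2,_=grab('wrist'); D=np.zeros((400,800,3),np.uint8); D[:320,:360]=cv2.resize(a,(360,320)); D[:,360:]=p2[:,100:540]; save(D,'pics/k1.png'); print({k:(v if np.ndim(v)<2 else np.round(v,3).tolist()) for k,v in optics.camera_model('wrist').items()})
E
```

```text
clock: 2.0
tcp_pos: [0.5112, 0.1665, 0.3307]
orientation: [0.018, 3.141, -0.005]
contact_force: [-0.2, 0.1, 0.2]
grip_width: 0.0502
gripper_force: 0.0
2.0 [0.5112 0.1665 0.3307] [[-1.0, 0.012, 0.001], [0.012, 1.0, -0.003], [-0.001, -0.003, -1.0]] [-0.66  0.16  0.26  1.77 -0.04  1.21  1.17] 0.0502 0.0 [-0.2  0.1  0.2]
{'vertical_fov': 65.70646984690485, 'cx': 319.44385319226336, 'cy': 204.18294036992882, 'hand_eye': [[0.0, -0.946, -0.325, 0.084], [1.0, 0.0, 0.0, -0.001], [-0.0, -0.325, 0.946, -0.141], [0.0, 0.0, 0.0, 1.0]]}
```

View pics/k1.png

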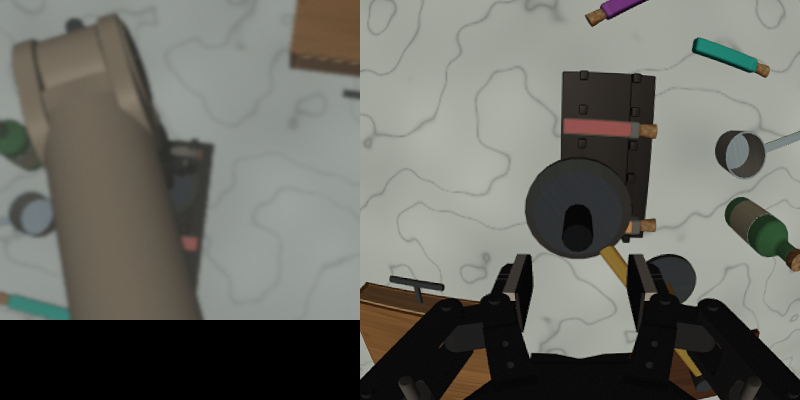

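The wrist view shows the knob between the fingers, with its top at about (577,237). Red and orange are confirmed, and a dark tube is possible under the lamp.

```bash
cat >> h.py <<'E'
def wrist(uv,z,o=None):
    o=o or monitor.get_obs(); m=optics.camera_model('wrist'); f=200/np.tan(np.radians(m['vertical_fov'])/2)
    a=np.array([uv[0]-m['cx'],uv[1]-m['cy']]); rr=np.hypot(*a); th=rr/f
    ray=np.r_[np.sin(th)*a/max(rr,1e-9),np.cos(th)]
    H=np.array(m['hand_eye']); R=Ro.from_rotvec(o['orientation']).as_matrix()
    C=np.array(o['tcp_pos'])+R@H[:3,3]; w=R@H[:3,:3]@ray
    return C+w*(z-C[2])/w[2]
E
python3 - <<'E'
from h import *
for n,uv,z in [('knobtop',(317,237),.2865),('head',(317,208),.239),('redL',(204,127),.038),('redR',(370,130),.038),('cup',(480,155),.05)]: print(n,np.round(wrist(uv,z),3))
E
```

```text
knobtop [0.511 0.17  0.286]
head [0.507 0.17  0.239]
redL [0.454 0.004 0.038]
redR [0.463 0.243 0.038]
cup [0.491 0.414 0.05 ]
```

```bash
python3 -m crank '[[[0,0,4],[0,0,0]],[[0,0,4.3],[0,0,0]],[[0,0,0],[0,0,0]]]'; python3 - <<'E'
from h import *
st()
th=np.radians(np.linspace(214,159.2,9)); k=np.array([.737,.321])+.273*np.c_[np.cos(th),np.sin(th)]
k[:,1]+=.014; print(np.round(k,3)); print(np.round(np.diff(k,axis=0)*100,2)*[-1,1])
E
```

```text
clock: 2.4
tcp_pos: [0.5037, 0.1745, 0.2429]
orientation: [0.005, -3.131, 0.007]
contact_force: [-0.4, 0.1, 0.3]
grip_width: 0.0502
gripper_force: 0.0
2.4 [0.5037 0.1745 0.2429] [[-1.0, -0.003, -0.01], [-0.003, 1.0, -0.004], [0.01, -0.004, -1.0]] [-0.65  0.24  0.24  1.89 -0.07  1.04  1.19] 0.0502 0.0 [-0.4  0.1  0.3]
[[0.511 0.182]
 [0.494 0.21 ]
 [0.481 0.24 ]
 [0.471 0.272]
 [0.466 0.304]
 [0.464 0.336]
 [0.466 0.369]
 [0.472 0.401]
 [0.482 0.432]]
[[ 1.66  2.81]
 [ 1.31  2.99]
 [ 0.95  3.12]
 [ 0.57  3.21]
 [ 0.18  3.26]
 [-0.21  3.26]
 [-0.6   3.21]
 [-0.97  3.11]]
```

```bash
python3 -m crank '[[[-0.7,0.7,-0.5],[0,0,0]],[[1.7,2.8,0],[0,0,0]],[[1.3,3,0],[0,0,0]],[[0.9,3.1,0],[0,0,0]],[[0,0,0],[0,0,0]]]'; python3 -m crank '[[[0.6,3.2,0],[0,0,0]],[[0.2,3.2,0],[0,0,0]],[[0,0,0],[0,0,0]]]'
```

```text
clock: 2.9
tcp_pos: [0.4754, 0.2772, 0.2564]
orientation: [-0.014, 3.139, 0.008]
contact_force: [-0.3, -0.0, -0.1]
grip_width: 0.0501
gripper_force: 0.0
clock: 3.2
tcp_pos: [0.4679, 0.3403, 0.256]
orientation: [-0.011, 3.139, 0.008]
contact_force: [-0.3, -0.1, 0.9]
grip_width: 0.0496
gripper_force: 0.0
```

```bash
python3 -m crank '[[[-0.2,3.2,0.2],[0,0,0]],[[-0.6,3.1,0],[0,0,0]],[[-1,2.9,0],[0,0,0]],[[0,0,0],[0,0,0]]]'; python3 -m crank '[[[0,-1,0],[0,0,0]],[[0,0,-4],[0,0,0]],[[0,0,-4],[0,0,0]],[[0,0,0],[0,0,0]]]';  python3 - <<'E'
from h import *
o=st(); p,_=grab('wrist'); t,_=grab('top')
D=np.zeros((400,790,3),np.uint8); D[:,:440]=p[:,100:540]; D[:320,440:]=cv2.resize(t[110:270,130:305],(350,320)); save(D,'pics/k2.png')
E
```

```text
clock: 3.6
tcp_pos: [0.4868, 0.4307, 0.2532]
orientation: [-0.007, 3.139, 0.006]
contact_force: [-0.3, 0.9, -0.8]
grip_width: 0.0503
gripper_force: 0.0
clock: 4.0
tcp_pos: [0.4895, 0.4149, 0.3392]
orientation: [0.005, 3.133, 0.012]
contact_force: [0.3, 0.4, 0.7]
grip_width: 0.0495
gripper_force: 0.0
4.0 [0.4895 0.4149 0.3392] [[-1.0, 0.003, 0.009], [0.003, 1.0, 0.008], [-0.009, 0.008, -1.0]] [-0.92  0.34  0.16  1.52 -0.05  1.27  0.81] 0.0495 0.0 [0.3 0.4 0.7]
```

View pics/k2.png

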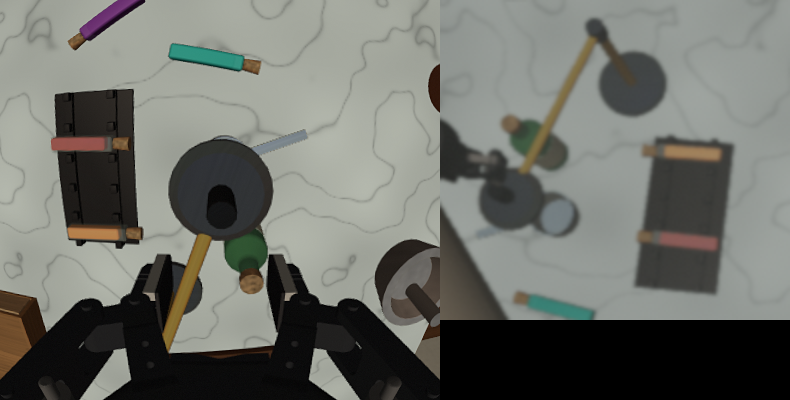

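The knob now stands over the cup: head centre (221,190), knob top (221,212). The bottle at (245,255) is unmoved. Only orange and red tubes lie on the rest; the other slots are clearly empty.

```bash
python3 - <<'E'
from h import *
print(np.round(wrist((321,212),.2865),3),np.round(wrist((321,190),.239),3))
t,d=grab('top')
W=lambda x,y,z:np.round(world('top',((x-440)/2+130,y/2+110),z),3)
for n,x,y in [('oL',661,152.5),('oR',721,155),('rL',655,238.5),('rR',718,243)]: print(n,W(x,y,.038))
# hook & pull segmentation via depth in the top view
X=np.array([[world('top',(u,v),d=d) for u in range(300,480)] for v in range(130,280)])
hk=X[(X[...,2]>.012)&(X[...,2]<.04)&(X[...,0]<.6)&(X[...,0]>.33)&(X[...,1]<-.2)]
print('hook',len(hk),hk.mean(0),hk.min(0),hk.max(0))
c,s,_=np.linalg.svd(hk[:,:2]-hk[:,:2].mean(0),full_matrices=False); print(s,_)
pl=X[(X[...,2]>.02)&(X[...,2]<.05)&(X[...,0]>.70)&(X[...,0]<.745)&(X[...,1]<-.05)&(X[...,1]>-.25)]
print('pull',len(pl),pl.mean(0),pl.min(0),pl.max(0),np.polyfit(pl[:,1],pl[:,0],1))
box=X[(X[...,2]>.065)&(X[...,2]<.085)&(X[...,0]>.75)]
edge=[(v,box[np.abs(box[:,1]-v)<.01][:,0].min()) for v in np.linspace(-.28,-.02,8)]; print(np.round(edge,3),np.polyfit(*zip(*edge),1))
save(t,'pics/t2.png',(330,130,480,280),4)
E
```

```text
[0.474 0.414 0.286] [0.473 0.414 0.239]
oL [0.608 0.253 0.038]
oR [0.61  0.151 0.038]
rL [0.461 0.248 0.038]
rR [0.459 0.143 0.038]Traceback (most recent call last):
  File "<stdin>", line 7, in <module>
  File "h.py", line 11, in world
    m=optics.camera_model(n); f=200/np.tan(np.radians(m['vertical_fov'])/2)
ValueError: time passes only in moves, steps and waits
```

```bash
cat >> h.py <<'E'
def cloud(n,d,box):
    m=optics.camera_model(n); f=200/np.tan(np.radians(m['vertical_fov'])/2)
    u,v=np.meshgrid(np.arange(box[0],box[2]),np.arange(box[1],box[3])); z=d[v,u]
    c=np.stack([(u-m['cx'])/f*z,(v-m['cy'])/f*z,z],-1)-np.array(m['t']).ravel()
    return c@np.array(m['R'])
E
python3 - <<'E'
from h import *
t,d=grab('top'); np.save('t2.npy',t)
X=cloud('top',d,(300,130,480,280))
hk=X[(X[...,2]>.012)&(X[...,2]<.04)&(X[...,0]<.6)&(X[...,0]>.33)&(X[...,1]<-.2)]
print('hook',len(hk),hk.mean(0),hk.min(0),hk.max(0))
h2=hk[hk[:,2]>.024]
c=cv2.minAreaRect((h2[:,:2]*1000).astype(np.float32)); print(c)
pl=X[(X[...,2]>.02)&(X[...,2]<.05)&(X[...,0]>.70)&(X[...,0]<.745)&(X[...,1]<-.05)&(X[...,1]>-.25)]
print('pull',len(pl),pl.mean(0),pl.min(0),pl.max(0),np.polyfit(pl[:,1],pl[:,0],1))
box=X[(X[...,2]>.065)&(X[...,2]<.085)&(X[...,0]>.75)]
edge=[(v,box[np.abs(box[:,1]-v)<.01][:,0].min()) for v in np.linspace(-.28,-.02,8)]; print(np.round(edge,3),np.polyfit(*zip(*edge),1))
save(t,'pics/t2.png',(330,130,480,280),4)
E
```

```text
hook 430 [ 0.44663028 -0.32328219  0.02718449] [ 0.37072064 -0.41532267  0.01206111] [ 0.52281667 -0.25760746  0.03849807]
((437.4839782714844, -333.3303527832031), (63.05900955200195, 181.20892333984375), 48.745506286621094)
pull 145 [ 0.73181066 -0.14196263  0.03551371] [ 0.7211054  -0.19949003  0.02729869] [ 0.74390089 -0.08378273  0.04249727] [0.07714152 0.74276188]
[[-0.28   0.765]
 [-0.243  0.769]
 [-0.206  0.771]
 [-0.169  0.774]
 [-0.131  0.778]
 [-0.094  0.781]
 [-0.057  0.784]
 [-0.02   0.787]] [0.08501476 0.78890938]
```

View pics/t2.png

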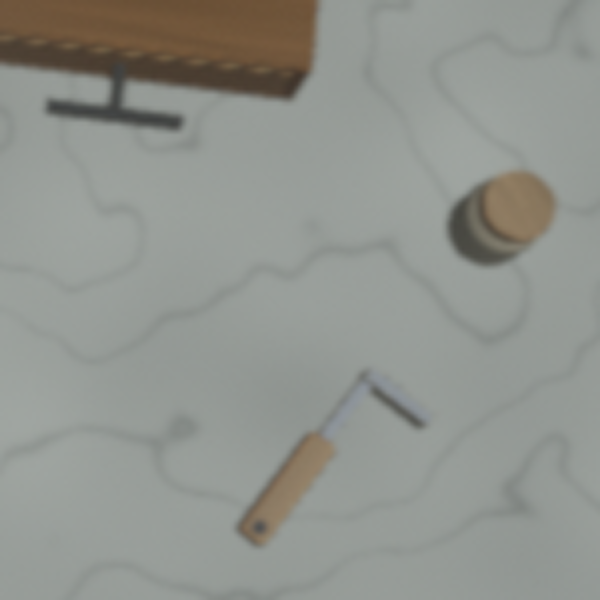

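The handle end is at (252,535), the bar corner at (368,375), and the leg tip at (423,424). The T-pull crossbar runs (47,107)–(182,123).

```bash
python3 - <<'E'
from h import *
W=lambda x,y,z:world('top',(x/4+330,y/4+130),z)
e=W(252,534,.03);j=W(322,441,.03);b=W(331,429,.022);c=W(363,381,.022);l=W(423,423,.03);l0=W(372,377,.03)
for n,p in zip('ejbcl',(e,j,b,c,l)):print(n,np.round(p,4))
ang=lambda a,b:np.degrees(np.arctan2(*(b-a)[1::-1]))
print(ang(e,j),ang(b,c),ang(l,l0)-90,np.linalg.norm(e-j))
a=np.radians((ang(e,j)+ang(b,c))/2); print('grip',e[:2]+.072*np.array([np.cos(a),np.sin(a)]),j[:2]-.032*np.array([np.cos(a),np.sin(a)]))
L=W(47,106,.038);R=W(182,122,.038);M=W(117,112,.038);print(L,R,(L+R)/2,ang(R,L)-90)
E
```

```text
e [ 0.3779 -0.2693  0.03  ]
j [ 0.4573 -0.3265  0.03  ]
b [ 0.4688 -0.3361  0.022 ]
c [ 0.5109 -0.3631  0.022 ]
l [ 0.477  -0.4105  0.03  ]
-35.7693081839525 -32.66594761832701 -40.841102201698895 0.09795206399663688
grip [ 0.43739671 -0.30976242] [ 0.43087438 -0.30853454]
[ 0.73407107 -0.08657403  0.038     ] [ 0.7260409  -0.20366274  0.038     ] [ 0.73005598 -0.14511838  0.038     ] -3.9233090393393866
```

```bash
python3 -m crank '[[[0,-4.8,0],[0,0,0]],[[0,-4.8,0],[0,0,0]],[[0,-4.8,0],[0,0,0]],[[0,-4.8,0],[0,0,0]],[[0,-4.8,0],[0,0,0]]]' 6; python3 -m crank '[[[0,-4.8,0],[0,0,0]],[[0,-4.8,0],[0,0,0]],[[0,-4.8,0],[0,0,0]],[[0,-4.8,0],[0,0,0]],[[0,-4.8,0],[0,0,0]]]';  python3 -m crank '[[[0,-4.8,1],[0,0,0]],[[0,-4.8,1],[0,0,0]],[[0,-4.8,1],[0,0,0]],[[0,-4.8,1],[0,0,0]],[[0,0,0],[0,0,0]]]'; python3 -m crank '[[[0,0,1],[0,0,0.14]],[[0,0,1],[0,0,0.14]],[[0,0,1],[0,0,0.14]],[[0,0,1],[0,0,0.14]],[[0,0,1],[0,0,0.07]]]'; python3 -c "
from h import *
st()"
```

```text
clock: 4.7
tcp_pos: [0.4853, 0.1728, 0.3301]
orientation: [-0.0, -3.14, 0.002]
contact_force: [-0.7, -0.0, 0.9]
grip_width: 0.0604
gripper_force: 0.0
clock: 5.2
tcp_pos: [0.485, -0.0666, 0.3304]
orientation: [-0.0, -3.14, -0.0]
contact_force: [0.7, -0.0, -0.3]
grip_width: 0.0601
gripper_force: 0.0
clock: 5.7
tcp_pos: [0.4825, -0.2635, 0.2893]
orientation: [-0.017, -3.137, 0.004]
contact_force: [-1.0, 0.5, -0.1]
grip_width: 0.06
gripper_force: 0.0
clock: 6.2
tcp_pos: [0.4853, -0.2559, 0.2399]
orientation: [-0.98, -2.982, -0.0]
contact_force: [-0.9, 0.8, 0.0]
grip_width: 0.06
gripper_force: 0.0
6.2 [ 0.4853 -0.2559  0.2399] [[-0.805, 0.593, -0.002], [0.593, 0.805, 0.001], [0.002, -0.001, -1.0]] [-0.2   0.31  0.71  1.88 -0.23  1.03  1.54] 0.06 0.0 [-0.9  0.8  0. ]
```

```bash
python3 -m crank '[[[0.5,-3.7,0],[0,0,0]],[[0.5,-3.6,0],[0,0,0]],[[0,0,0],[0,0,0]]]'; python3 - <<'E'
from h import *
st(); p,d=grab('wrist'); save(p,'pics/w1.png',(100,0,540,400),1.5); np.save('w1d.npy',d)
E
```

```text
clock: 6.5
tcp_pos: [0.4301, -0.313, 0.2407]
orientation: [-0.984, -2.981, 0.002]
contact_force: [0.3, -0.4, 0.5]
grip_width: 0.0601
gripper_force: 0.0
6.5 [ 0.4301 -0.313   0.2407] [[-0.803, 0.596, -0.003], [0.596, 0.803, -0.0], [0.002, -0.002, -1.0]] [-0.1   0.28  0.74  1.92 -0.22  1.03  1.67] 0.0601 0.0 [ 0.3 -0.4  0.5]
```

View pics/w1.png

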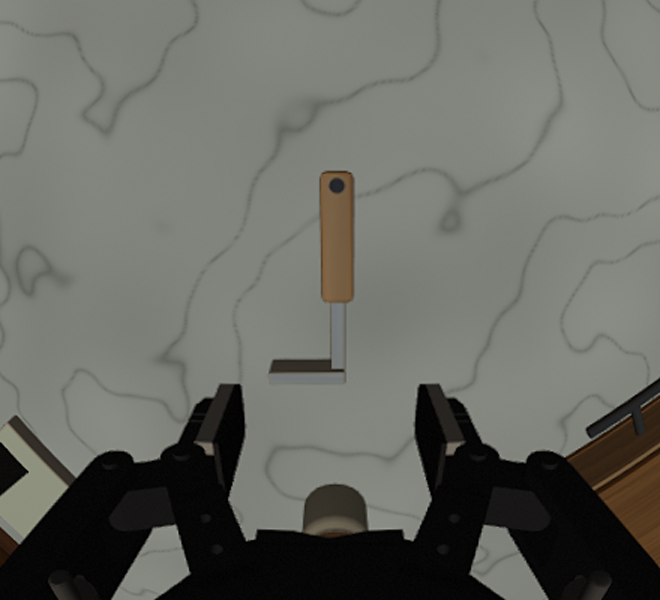

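The wrist view shows the hook handle from (337,172) to (338,301), with its leg to the left at (270,372). The hook is aligned with the tool.

```bash
python3 - <<'E'
from h import *
o=monitor.get_obs();R=Ro.from_rotvec(o['orientation']).as_matrix()
W=lambda x,y,z:wrist((x/1.5+100,y/1.5),z,o)
e=W(337,172,.03);j=W(338,301,.03);c=W(338,378,.03)
print(e,j,c,np.linalg.norm(e-j),np.linalg.norm(e-c))
u=(j-e)/np.linalg.norm(j-e); g=e+u*.072; print('grip',g,np.degrees(np.arctan2(u[1],u[0])),np.degrees(np.arctan2(R[1,0],R[0,0]))-180)
print('tool shift cm',R.T@(np.r_[g[:2],.005]-o['tcp_pos'])*100)
E
```

```text
[ 0.37965721 -0.26654983  0.03      ] [ 0.46219905 -0.3258954   0.03      ] [ 0.51807733 -0.36646826  0.03      ] 0.10166145628382758 0.17071561640277555
grip [ 0.43811606 -0.30858033  0.03      ] -35.71521808848015 -36.390181843969486
tool shift cm [-0.3592685   0.53648605 23.56609606]
```

```bash
python3 -m crank '[[[-0.3,0.5,4.5],[0,0,0]],[[0,0,4.5],[0,0,0]],[[0,0,4.5],[0,0,0]],[[0,0,4.5],[0,0,0]],[[0,0,0],[0,0,0]]]'; python3 -c "
from h import *
st()"
```

```text
clock: 7.05
tcp_pos: [0.4373, -0.3033, 0.0559]
orientation: [-0.967, -2.977, -0.003]
contact_force: [0.1, -0.1, 0.1]
grip_width: 0.06
gripper_force: 0.0
7.05 [ 0.4373 -0.3033  0.0559] [[-0.809, 0.588, -0.01], [0.588, 0.809, 0.006], [0.012, -0.002, -1.0]] [ 0.06  0.56  0.56  2.05 -0.47  0.67  1.87] 0.06 0.0 [ 0.1 -0.1  0.1]
```

```bash
python3 -m crank '[[[0,-0.4,2.5],[0,0,0]],[[0,0,2.5],[0,0,0]],[[0,0,0],[0,0,0]]]'; python3 -m crank '[[[0,0,0],[0,0,0]],[[0,0,0],[0,0,0]],[[0,0,0],[0,0,0]],[[0,0,0],[0,0,0]]]' 1.5 60;python3 -c "
from h import *
st()"
```

```text
clock: 7.35
tcp_pos: [0.438, -0.3092, 0.0107]
orientation: [-0.971, -2.985, -0.002]
contact_force: [0.0, 0.2, 0.7]
grip_width: 0.0598
gripper_force: 0.0
clock: 7.75
tcp_pos: [0.4397, -0.3111, 0.0134]
orientation: [0.972, 2.984, -0.0]
contact_force: [-1.5, -0.1, 8.5]
grip_width: 0.0247
gripper_force: 59.2
7.75 [ 0.4397 -0.3111  0.0134] [[-0.808, 0.589, 0.003], [0.589, 0.808, -0.001], [-0.003, 0.001, -1.0]] [ 0.12  0.63  0.5   2.06 -0.53  0.58  1.93] 0.0247 59.238245487213135 [-1.5 -0.1  8.5]
```

```bash
python3 -m crank '[[[0,0,-2.5],[0,0,0]],[[0,0,-2.5],[0,0,0]],[[0,0,0],[0,0,-0.14]],[[0,0,0],[0,0,-0.14]],[[0,0,0],[0,0,-0.14]]]'; python3 -m crank '[[[0,0,0],[0,0,-0.13]],[[-3,4,0],[0,0,0]],[[-3,4,0],[0,0,0]],[[-3,4,0],[0,0,0]],[[0,0,0],[0,0,0]]]'; python3 -c "
from h import *
o=st();print((Ro.from_rotvec(o['orientation']).as_matrix().T@(np.array([.6615,-.0678,.065])-o['tcp_pos']))*100)"
```

```text
clock: 8.25
tcp_pos: [0.439, -0.3104, 0.0627]
orientation: [0.319, 3.124, -0.001]
contact_force: [-0.4, -0.4, -1.3]
grip_width: 0.0249
gripper_force: 59.9
clock: 8.75
tcp_pos: [0.5441, -0.1897, 0.0622]
orientation: [0.106, 3.135, 0.006]
contact_force: [0.2, 0.5, -1.6]
grip_width: 0.0245
gripper_force: 59.9
8.75 [ 0.5441 -0.1897  0.0622] [[-0.998, 0.068, 0.005], [0.068, 0.998, 0.003], [-0.005, 0.004, -1.0]] [-0.09  0.56  0.42  1.95 -0.35  0.69  2.05] 0.0245 59.906312227249146 [ 0.2  0.5 -1.6]
[-10.88778454  12.95503288  -0.18008186]
```

```bash
python3 -m crank '[[[0,4.3,-0.5],[0,0,0]],[[0,4.3,0],[0,0,0]],[[0,4.3,0],[0,0,0]],[[0,0,0],[0,0,0]]]'; python3 -m crank '[[[-3.6,0,0],[0,0,0]],[[-3.6,0,0],[0,0,0]],[[-3.6,0,0],[0,0,0]],[[0,0,0],[0,0,0]]]'; python3 - <<'E'
from h import *
o=st();print((Ro.from_rotvec(o['orientation']).as_matrix().T@(np.array([.6615,-.0678,.065])-o['tcp_pos']))*100)
p,d=grab('wrist'); t,_=grab('top'); s,_=grab('scene')
D=np.zeros((600,800,3),np.uint8); D[:400,:440]=p[:,100:540]; D[:360,440:]=cv2.resize(t[110:230,300:420],(360,360),interpolation=2); D[400:,0:360]=cv2.resize(s[190:290,130:310],(360,200),interpolation=2); save(D,'pics/a1.png')
E
```

```text
clock: 9.15
tcp_pos: [0.549, -0.0612, 0.0668]
orientation: [0.109, 3.139, 0.007]
contact_force: [0.7, 1.1, -0.9]
grip_width: 0.0247
gripper_force: 60.0
clock: 9.55
tcp_pos: [0.6606, -0.0781, 0.0678]
orientation: [0.122, 3.133, -0.002]
contact_force: [-0.2, -0.4, -0.8]
grip_width: 0.0248
gripper_force: 59.9
9.55 [ 0.6606 -0.0781  0.0678] [[-0.997, 0.078, 0.006], [0.078, 0.997, -0.001], [-0.006, -0.001, -1.0]] [-0.27  0.67  0.43  1.73 -0.36  0.81  1.81] 0.0248 59.93849694728851 [-0.2 -0.4 -0.8]
[-0.00582014  1.03072153  0.28253452]
```

View pics/a1.png

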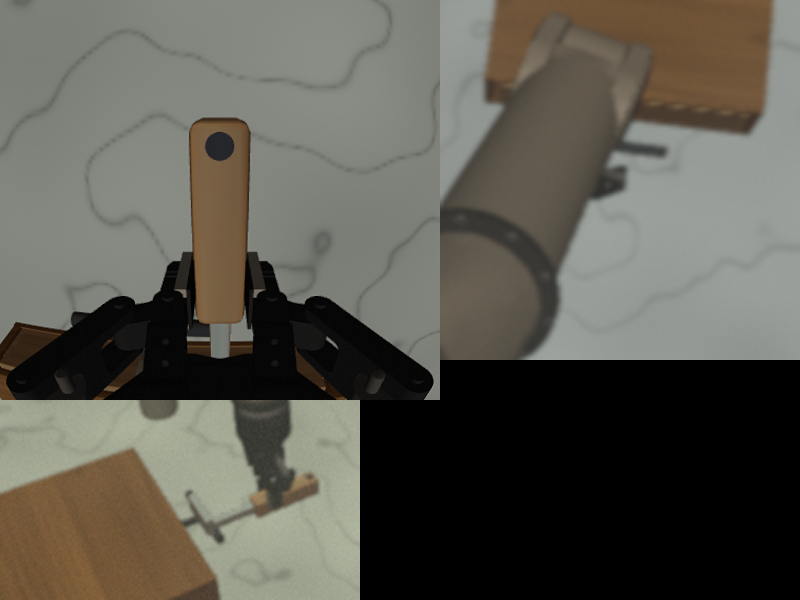

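The scene crop shows the hook held level, with its leg above and just behind the crossbar. It needs 1 cm to the left.

```bash
python3 -m crank '[[[0,1,0],[0,0,0]],[[0,0,0],[0,0,0]],[[0,0,1.3],[0,0,0]],[[0,0,1.3],[0,0,0]],[[0,0,0],[0,0,0]]]';python3 -m crank '[[[0,0,1.2],[0,0,0]],[[0,0,0],[0,0,0]]]'; python3 - <<'E'
from h import *
o=st()
s,_=grab('scene')
save(s,'pics/a2.png',(190,200,330,290),5)
E
```

```text
clock: 10.2
tcp_pos: [0.6545, -0.0678, 0.0376]
orientation: [-0.125, -3.135, 0.0]
contact_force: [0.1, -0.2, -2.0]
grip_width: 0.0244
gripper_force: 59.9
clock: 10.4
tcp_pos: [0.6551, -0.068, 0.0263]
orientation: [-0.126, -3.136, 0.0]
contact_force: [-1.1, 0.1, -1.1]
grip_width: 0.0246
gripper_force: 60.0
10.4 [ 0.6551 -0.068   0.0263] [[-0.997, 0.08, -0.003], [0.08, 0.997, 0.0], [0.003, -0.0, -1.0]] [-0.27  0.72  0.4   1.75 -0.39  0.75  1.82] 0.0246 59.96720373630524 [-1.1  0.1 -1.1]
```

View pics/a2.png

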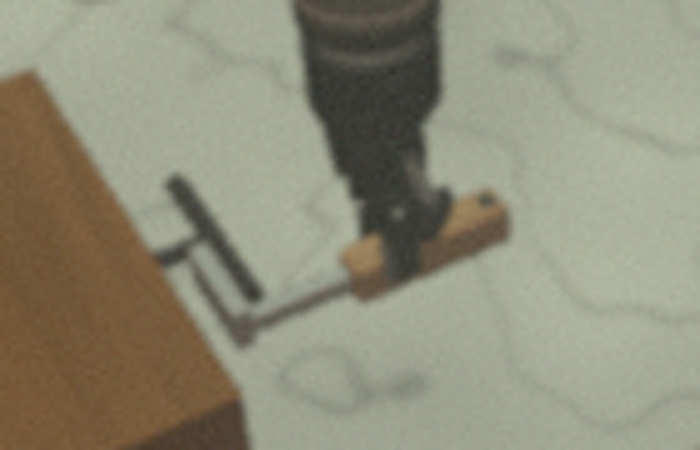

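The leg sits behind the crossbar left of the post, bar outside the crossbar's end. Pulling now.

```bash
python3 -m crank '[[[2,0,0],[0,0,0]],[[2,0,0],[0,0,0]],[[2,0,0],[0,0,0]],[[2,0,0],[0,0,0]],[[0,0,0],[0,0,0]]]';python3 -m crank '[[[2,0,0],[0,0,0]],[[2,0,0],[0,0,0]],[[2,0,0],[0,0,0]],[[2,0,0],[0,0,0]],[[0,0,0],[0,0,0]]]';python3 -m crank '[[[2,0,0],[0,0,0]],[[2,0,0],[0,0,0]],[[1.6,0,0],[0,0,0]],[[0,0,0],[0,0,0]]]'; python3 - <<'E'
from h import *
o=st()
s,_=grab('scene')
save(s,'pics/a3.png',(130,180,430,330),2.6)
E
```

```text
clock: 10.95
tcp_pos: [0.5743, -0.0618, 0.0284]
orientation: [-0.127, -3.137, -0.001]
contact_force: [0.9, 0.5, -1.2]
grip_width: 0.0244
gripper_force: 60.3
clock: 11.45
tcp_pos: [0.4956, -0.0553, 0.0284]
orientation: [-0.126, -3.137, -0.001]
contact_force: [0.1, -0.3, -0.9]
grip_width: 0.0243
gripper_force: 60.3
clock: 11.85
tcp_pos: [0.4408, -0.0507, 0.0284]
orientation: [-0.126, -3.138, -0.001]
contact_force: [0.6, 0.6, -1.5]
grip_width: 0.0247
gripper_force: 60.5
11.85 [ 0.4408 -0.0507  0.0284] [[-0.997, 0.08, -0.001], [0.08, 0.997, 0.0], [0.001, 0.0, -1.0]] [-0.35  0.47  0.39  2.26 -0.38  0.47  1.84] 0.0247 60.453529357910156 [ 0.6  0.6 -1.5]
```

View pics/a3.png

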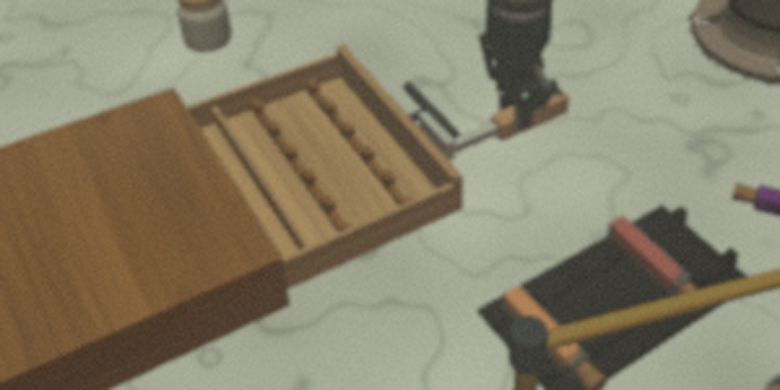

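The tray is well out (about 0.21 m), with all lanes exposed and empty. Next I unhook and lay the hook to the right.

```bash
python3 -m crank '[[[-1.3,0,0],[0,0,0]],[[0,0,0],[0,0,0]],[[0,0,-2.5],[0,0,0]],[[0,0,-3],[0,0,0]],[[0,0,0],[0,0,0]]]';python3 -m crank '[[[0,-4.3,0],[0,0,0]],[[0,-4.3,0],[0,0,0]],[[0,-4.3,0],[0,0,0]],[[0,-4.3,0],[0,0,0]],[[0,0,0],[0,0,0]]]';python3 -m crank '[[[0,-4.3,0],[0,0,0]],[[0,-4.3,0],[0,0,0]],[[0,-3,0],[0,0,0]],[[0,0,0],[0,0,0]]]'; python3 - <<'E'
from h import *
o=st()
t,d=grab('top')
save(t,'pics/a4.png',(260,110,460,270),4)
E
```

```text
clock: 12.4
tcp_pos: [0.4577, -0.0521, 0.0861]
orientation: [0.126, 3.133, 0.001]
contact_force: [1.3, 0.4, -1.5]
grip_width: 0.0243
gripper_force: 60.6
clock: 12.9
tcp_pos: [0.4398, -0.2305, 0.0834]
orientation: [0.14, 3.137, -0.007]
contact_force: [0.2, -0.0, -1.7]
grip_width: 0.0249
gripper_force: 60.5
clock: 13.3
tcp_pos: [0.4304, -0.3442, 0.0832]
orientation: [0.135, 3.138, -0.006]
contact_force: [-0.7, 0.3, -1.9]
grip_width: 0.0244
gripper_force: 60.5
13.3 [ 0.4304 -0.3442  0.0832] [[-0.996, 0.086, 0.0], [0.086, 0.996, -0.004], [-0.001, -0.004, -1.0]] [ 0.19  0.51  0.48  2.   -0.34  0.71  2.37] 0.0244 60.485111474990845 [-0.7  0.3 -1.9]
```

View pics/a4.png

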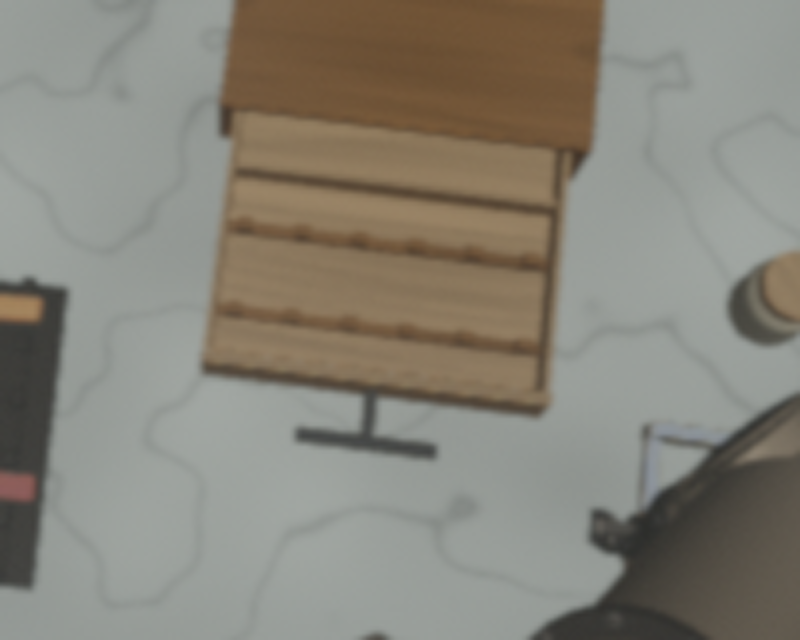

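The tray is out: crossbar (296,434)–(436,452), with rails visible at y≈320 and y≈240. I'm lowering the hook to the counter now.

```bash
python3 -m crank '[[[0,0,2.5],[0,0,0]],[[0,0,2.5],[0,0,0]],[[0,0,1.3],[0,0,0]],[[0,0,0],[0,0,0]],[[0,0,0],[0,0,0]]]'; python3 - <<'E'
from h import *
W=lambda x,y,z:world('top',(x/4+260,y/4+110),z)
L=W(296,434,.038);R=W(436,451,.038);print(L,R,(L+R)/2,np.degrees(np.arctan2(*(L-R)[1::-1]))-90)
P=(L+R)/2
pl,pr=W(205,368,.062),W(549,405,.062);print('panel',pl,pr,np.degrees(np.arctan2(*(pl-pr)[1::-1]))-90)
yaw=np.radians(-4.4);u=np.array([np.cos(yaw),np.sin(yaw)]);v=np.array([-u[1],u[0]])
for n,x,y,z in [('t1',235,308,.034),('t6',527,346,.034),('T1',243,224,.034),('T6',533,261,.034)]:
    q=W(x,y,z)[:2]-P[:2]; print(n,q@u,q@v)
E
```

```text
clock: 13.85
tcp_pos: [0.4315, -0.3385, 0.0204]
orientation: [-0.124, -3.139, -0.0]
contact_force: [-0.1, -0.1, -1.4]
grip_width: 0.0246
gripper_force: 60.5
[ 0.51499273 -0.06942806  0.038     ] [ 0.50710739 -0.18644135  0.038     ] [ 0.51105006 -0.12793471  0.038     ] -3.855243708480316
panel [0.56180793 0.00908169 0.062     ] [ 0.54640721 -0.27490987  0.062     ] -3.104080444981946
t1 0.10146976875041687 0.12326988391365823
t6 0.10114706608679722 -0.12663881564436275
T1 0.17671717378092777 0.12614414812334573
T6 0.17666269687091626 -0.12518664211243008
```

```bash
python3 -m crank '[[[0,0,0.6],[0,0,0]],[[0,0,0],[0,0,0]]]'; python3 -m crank '[[[0,0,0],[0,0,0]],[[0,0,0],[0,0,0]],[[0,0,0],[0,0,0]]]' 6; python3 -m crank '[[[0,0,-4],[0,0,0]],[[0,0,-4.5],[0,0,0]],[[0,0,-4.5],[0,0,0]],[[0,0,-4],[0,0,0]],[[0,0,0],[0,0,0]]]'; python3 -c "
from h import *
st()"
```

```text
clock: 14.05
tcp_pos: [0.4314, -0.3388, 0.0145]
orientation: [0.125, 3.139, -0.0]
contact_force: [-0.8, 0.4, -1.7]
grip_width: 0.0246
gripper_force: 60.5
clock: 14.35
tcp_pos: [0.4314, -0.3391, 0.0147]
orientation: [0.125, 3.138, -0.001]
contact_force: [-0.0, 0.7, -0.3]
grip_width: 0.0601
gripper_force: 0.0
clock: 14.85
tcp_pos: [0.4338, -0.3413, 0.1899]
orientation: [0.126, 3.13, -0.006]
contact_force: [0.7, -0.0, -0.3]
grip_width: 0.0598
gripper_force: 0.0
14.85 [ 0.4338 -0.3413  0.1899] [[-0.997, 0.08, 0.009], [0.08, 0.997, -0.005], [-0.01, -0.004, -1.0]] [ 0.1   0.35  0.57  1.93 -0.24  0.91  2.28] 0.0598 0.0 [ 0.7 -0.  -0.3]
```

```bash
python3 -m crank '[[[0,0,-2],[0,0,0.15]],[[0,0,-2],[0,0,0.15]],[[0,0,-2],[0,0,0.15]],[[0,0,0],[0,0,0.15]],[[0,0,0],[0,0,0.15]]]' 4.5 40; python3 -m crank '[[[0,0,0],[0,0,0.15]],[[0,0,0],[0,0,0.15]],[[0,0,0],[0,0,0.15]],[[0,0,0],[0,0,0.15]],[[0,0,0],[0,0,0.15]]]';  python3 -c "
from h import *
o=st();R=Ro.from_rotvec(o['orientation']).as_matrix(); print(R.T@(np.array([.46,.195,.25])-o['tcp_pos'])*100, np.degrees(np.arctan2(R[1,0],R[0,0])))"
```

```text
clock: 15.35
tcp_pos: [0.4313, -0.3389, 0.2446]
orientation: [1.275, 2.87, 0.001]
contact_force: [0.6, 0.2, -0.3]
grip_width: 0.0451
gripper_force: 0.0
clock: 15.85
tcp_pos: [0.4309, -0.3387, 0.2438]
orientation: [-2.238, -2.204, -0.0]
contact_force: [-0.0, -0.7, -0.2]
grip_width: 0.0448
gripper_force: 0.0
15.85 [ 0.4309 -0.3387  0.2438] [[0.015, 1.0, -0.0], [1.0, -0.015, 0.0], [0.0, -0.0, -1.0]] [-0.19  0.36  0.95  1.89 -0.34  1.06  0.88] 0.0448 0.0 [-0.  -0.7 -0.2]
[53.4034448   2.09625099 -0.59698438] 89.12620927639405
```

```bash
python3 -m crank '[[[4.5,1,0],[0,0,0]],[[4.5,1.1,0],[0,0,0]],[[4.5,0,0],[0,0,0]],[[4.5,0,0],[0,0,0]],[[4.5,0,0],[0,0,0]]]'; python3 -m crank '[[[4.5,0,0],[0,0,0]],[[4.5,0,0],[0,0,0]],[[4.5,0,0],[0,0,0]],[[4.5,0,0],[0,0,0]],[[4.5,0,0],[0,0,0]]]'; python3 -m crank '[[[4.2,0,0],[0,0,0]],[[4.2,0,0],[0,0,0]],[[0,0,0],[0,0,0]]]'; python3 - <<'E'
from h import *
o=st();R=Ro.from_rotvec(o['orientation']).as_matrix(); print(R.T@(np.array([.46,.195,.25])-o['tcp_pos'])*100)
p,d=grab('wrist'); save(p,'pics/b1.png',(100,0,540,400),1.5)
E
```

```text
clock: 16.35
tcp_pos: [0.4537, -0.1123, 0.2439]
orientation: [-2.231, -2.211, 0.0]
contact_force: [1.1, 0.2, 1.1]
grip_width: 0.0448
gripper_force: 0.0
clock: 16.85
tcp_pos: [0.4556, 0.1128, 0.2442]
orientation: [-2.231, -2.211, -0.001]
contact_force: [0.8, 0.0, 0.1]
grip_width: 0.0455
gripper_force: 0.0
clock: 17.15
tcp_pos: [0.456, 0.2014, 0.2437]
orientation: [-2.221, -2.221, -0.001]
contact_force: [0.3, 0.1, 0.0]
grip_width: 0.0449
gripper_force: 0.0
17.15 [0.456  0.2014 0.2437] [[-0.0, 1.0, 0.0], [1.0, 0.0, 0.001], [0.001, 0.0, -1.0]] [-1.22  0.2   0.79  1.99 -0.17  1.01 -0.35] 0.0449 0.0 [0.3 0.1 0. ]
[-0.63838025  0.39566348 -0.62942255]
```

View pics/b1.png

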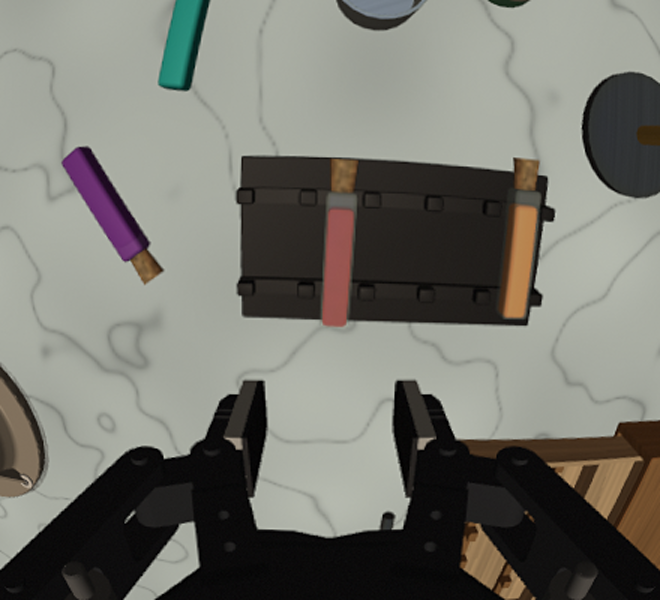

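Red tube glass runs (342,194)→(334,326), and orange (526,193)→(515,319), each with its stopper at the top (+y).

```bash
python3 - <<'E'
from h import *
o=monitor.get_obs();R=Ro.from_rotvec(o['orientation']).as_matrix()
W=lambda x,y,z:wrist((x/1.5+100,y/1.5),z,o)
for a,b in [((342,194),(334,326)),((526,193),(515,319))]:
    A,B=W(*a,.038),W(*b,.038); c=(A+B)/2; print(A,B,np.linalg.norm(A-B),'c',c,np.degrees(np.arctan2(*(A-B)[1::-1])))
    print(R.T@(np.r_[c[:2],.012]-o['tcp_pos'])*100)
for q in [(246,196),(544,214),(246,288),(535,299)]: print(W(*q,.026))
E
```

```text
[0.46559728 0.2489297  0.038     ] [0.45960412 0.14402664 0.038     ] 0.10507411002496403 c [0.4626007  0.19647817 0.038     ] 86.73022390345616
[-0.11341104  0.63420296 23.16698633]
[0.61091306 0.2546137  0.038     ] [0.61236319 0.14899521 0.038     ] 0.10562843965172364 c [0.61163812 0.20180445 0.038     ] 90.78661737596897
[ 0.46921006 15.53607428 23.16282264]
[0.3914642  0.24740623 0.026     ]
[0.63448948 0.23723981 0.026     ]
[0.38799692 0.17257769 0.026     ]
[0.6347306  0.16282596 0.026     ]
```

```bash
python3 -m crank '[[[0,0.6,4.5],[0,0,0.04]],[[0,0,4.5],[0,0,0]],[[0,0,4.5],[0,0,0]],[[0,0,4.5],[0,0,0]],[[0,0,0],[0,0,0]]]';  python3 -c "
from h import *
o=st();R=Ro.from_rotvec(o['orientation']).as_matrix(); print(R.T@(np.array([.4625,.197,.013])-o['tcp_pos'])*100, np.degrees(np.arctan2(R[1,0],R[0,0])))"
```

```text
clock: 17.7
tcp_pos: [0.4592, 0.1916, 0.0599]
orientation: [-2.276, -2.163, 0.016]
contact_force: [0.3, -0.3, 0.1]
grip_width: 0.045
gripper_force: 0.0
17.7 [0.4592 0.1916 0.0599] [[0.051, 0.999, -0.008], [0.999, -0.051, -0.006], [-0.007, -0.008, -1.0]] [-1.    0.51  0.61  2.13 -0.49  0.64 -0.1 ] 0.045 0.0 [ 0.3 -0.3  0.1]
[0.59238702 0.33708624 4.68599091] 87.08612027795536
```

```bash
python3 -m crank '[[[0.5,0.3,2.2],[0,0,0]],[[0,0,2.4],[0,0,0]],[[0,0,0],[0,0,0]]]'; python3 -m crank '[[[0,0,0],[0,0,0]],[[0,0,0],[0,0,0]],[[0,0,0],[0,0,0]],[[0,0,0],[0,0,0]]]' 1.5 50; python3 -m crank '[[[0,0,-2],[0,0,0]],[[0,0,-4],[0,0,0]],[[0,0,-4],[0,0,0]],[[0,0,-4],[0,0,0]],[[0,0,0],[0,0,0]]]'
```

```text
clock: 18.0
tcp_pos: [0.4659, 0.1988, 0.0184]
orientation: [-2.276, -2.165, 0.003]
contact_force: [-1.0, -0.9, -0.1]
grip_width: 0.0452
gripper_force: 0.0
clock: 18.4
tcp_pos: [0.4673, 0.1997, 0.0205]
orientation: [2.276, 2.165, 0.004]
contact_force: [-1.6, -1.0, 8.0]
grip_width: 0.0226
gripper_force: 49.7
clock: 18.9
tcp_pos: [0.4696, 0.2006, 0.1642]
orientation: [2.276, 2.165, 0.016]
contact_force: [0.8, 0.3, -1.1]
grip_width: 0.0233
gripper_force: 49.3
```

```bash
python3 -m crank '[[[-3.8,2,0],[0,0,0]],[[-3.8,2,0],[0,0,0]],[[-3.8,2,0],[0,0,0]],[[-3.8,2,0],[0,0,0]],[[-3.8,2,0],[0,0,0]]]'; python3 -m crank '[[[-3.8,2,0],[0,0,0]],[[-3.8,2,0],[0,0,0]],[[-3.8,2,0],[0,0,0]],[[-3.8,2,0],[0,0,0]],[[-3.8,2,0],[0,0,0]]]'; python3 -m crank '[[[0,0,0],[0,0,-0.149]],[[0,0,0],[0,0,-0.149]],[[0,0,0],[0,0,-0.149]],[[0,0,0],[0,0,-0.149]],[[0,0,0],[0,0,-0.149]]]'; python3 -m crank '[[[0,0,0],[0,0,-0.149]],[[0,0,0],[0,0,-0.149]],[[0,0,0],[0,0,-0.149]],[[0,0,0],[0,0,-0.149]],[[0,0,0],[0,0,-0.149]]]';  python3 - <<'E'
from h import *
o=st();R=Ro.from_rotvec(o['orientation']).as_matrix(); print(R.T@(np.array([.6488,-.1888,.07])-o['tcp_pos'])*100, np.degrees(np.arctan2(R[1,0],R[0,0])))
p,d=grab('wrist'); save(p,'pics/b2.png',(100,0,540,400),1.2)
E
```

```text
clock: 19.4
tcp_pos: [0.5571, 0.0034, 0.1591]
orientation: [-2.275, -2.166, -0.001]
contact_force: [-0.1, 0.0, 0.2]
grip_width: 0.0231
gripper_force: 49.3
clock: 19.9
tcp_pos: [0.6477, -0.1912, 0.159]
orientation: [2.275, 2.166, 0.001]
contact_force: [0.8, 0.2, -0.3]
grip_width: 0.0225
gripper_force: 49.3
clock: 20.4
tcp_pos: [0.647, -0.1898, 0.159]
orientation: [1.322, 2.849, -0.0]
contact_force: [-0.4, 0.2, -1.0]
grip_width: 0.0224
gripper_force: 49.3
clock: 20.9
tcp_pos: [0.6469, -0.1899, 0.159]
orientation: [0.195, 3.135, -0.001]
contact_force: [0.5, 0.0, -1.5]
grip_width: 0.0224
gripper_force: 49.3
20.9 [ 0.6469 -0.1899  0.159 ] [[-0.992, 0.124, 0.0], [0.124, 0.992, -0.001], [-0.0, -0.001, -1.0]] [-0.03  0.56  0.32  1.64 -0.2   0.97  1.81] 0.0224 49.33469474315643 [ 0.5  0.  -1.5]
[-0.17148104  0.13661324  8.90412983] 172.8864040600376
```

View pics/b2.png

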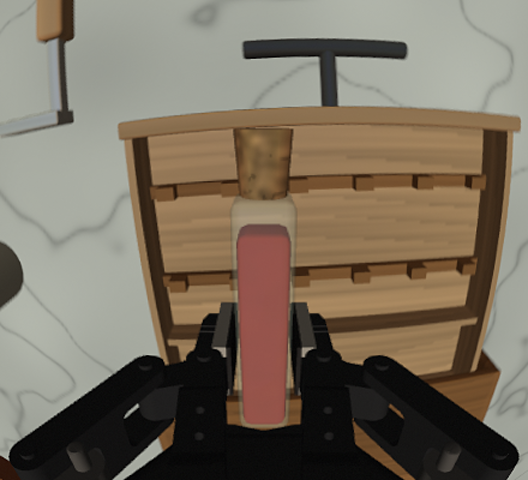

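Red is held straight, above the second lane from the right. The teeth and the T-pull are visible below it.

```bash
python3 -m crank '[[[-0.2,0.2,0],[0,0,-0.047]],[[0,0,3],[0,0,0]],[[0,0,3],[0,0,0]],[[0,0,3],[0,0,0]],[[0,0,0],[0,0,0]]]';  python3 - <<'E'
from h import *
o=st();R=Ro.from_rotvec(o['orientation']).as_matrix(); print(R.T@(np.array([.6488,-.1888,.0295])-o['tcp_pos'])*100, np.degrees(np.arctan2(R[1,0],R[0,0])))
E
```

```text
clock: 21.45
tcp_pos: [0.6464, -0.187, 0.0647]
orientation: [-0.133, -3.131, -0.001]
contact_force: [0.0, -0.2, -1.2]
grip_width: 0.0229
gripper_force: 49.4
21.45 [ 0.6464 -0.187   0.0647] [[-0.996, 0.085, -0.007], [0.085, 0.996, 0.001], [0.007, 0.001, -1.0]] [-0.    0.67  0.28  1.69 -0.23  0.82  1.86] 0.0229 49.35304284095764 [ 0.  -0.2 -1.2]
[-0.27816336 -0.1640656   3.51358698] 175.12206968210361
```

```bash
python3 -m crank '[[[-0.2,-0.2,1.7],[0,0,0]],[[0,0,1.6],[0,0,0]],[[0,0,0],[0,0,0]]]'; python3 -m crank '[[[0,0,0.1],[0,0,0]],[[0,0,0],[0,0,0]],[[0,0,0],[0,0,0]]]' 4.2;  python3 -m crank '[[[0,0,-4],[0,0,0]],[[0,0,-4],[0,0,0]],[[0,0,-4],[0,0,0]],[[0,0,-4],[0,0,0]],[[0,0,0],[0,0,0]]]'; python3 - <<'E'
from h import *
o=st();R=Ro.from_rotvec(o['orientation']).as_matrix()
p,d=grab('wrist'); save(p,'pics/b3.png',(100,0,540,400),1.2)
E
```

```text
clock: 21.75
tcp_pos: [0.6502, -0.1898, 0.0334]
orientation: [-0.131, -3.136, -0.001]
contact_force: [-1.2, 0.2, -1.2]
grip_width: 0.0227
gripper_force: 49.4
clock: 22.05
tcp_pos: [0.6521, -0.1902, 0.0352]
orientation: [0.13, 3.137, -0.0]
contact_force: [0.1, 0.4, -0.3]
grip_width: 0.0422
gripper_force: 0.0
clock: 22.55
tcp_pos: [0.6551, -0.1916, 0.2019]
orientation: [0.13, 3.127, -0.003]
contact_force: [0.9, -0.4, 0.8]
grip_width: 0.0422
gripper_force: 0.0
22.55 [ 0.6551 -0.1916  0.2019] [[-0.996, 0.083, 0.012], [0.083, 0.997, -0.002], [-0.012, -0.001, -1.0]] [-0.03  0.52  0.32  1.59 -0.19  1.04  1.83] 0.0422 0.0 [ 0.9 -0.4  0.8]
```

View pics/b3.png

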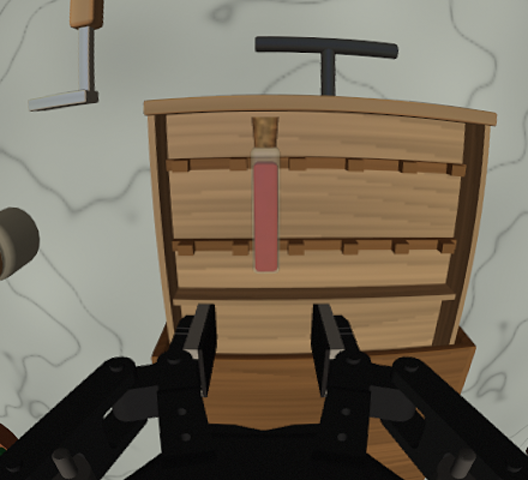

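Red lies in the lane at y −50, seated across both rails (265,150–270). Now orange.

```bash
python3 -m crank '[[[0,0,-1],[0,0,0.149]],[[0,0,-1],[0,0,0.149]],[[0,0,0],[0,0,0.149]],[[0,0,0],[0,0,0.149]],[[0,0,0],[0,0,0.149]]]' 4.5; python3 -m crank '[[[0,0,0],[0,0,0.149]],[[0,0,0],[0,0,0.149]],[[0,0,0],[0,0,0.149]],[[0,0,0],[0,0,0.149]],[[0,0,0],[0,0,0.149]]]'; python3 -m crank '[[[4.4,-0.5,0],[0,0,0.03]],[[4.4,-0.5,0],[0,0,0]],[[4.4,-0.5,0],[0,0,0]],[[4.4,-0.5,0],[0,0,0]],[[0,0,0],[0,0,0]]]';  python3 - <<'E'
from h import *
o=st();R=Ro.from_rotvec(o['orientation']).as_matrix(); print(R.T@(np.array([.6115,.202,.06])-o['tcp_pos'])*100, np.degrees(np.arctan2(R[1,0],R[0,0])))
E
```

```text
clock: 23.1
tcp_pos: [0.6507, -0.1898, 0.2131]
orientation: [-1.272, -2.871, 0.0]
contact_force: [0.6, 0.0, 0.6]
grip_width: 0.0448
gripper_force: 0.0
clock: 23.6
tcp_pos: [0.6508, -0.1898, 0.2131]
orientation: [-2.23, -2.211, 0.002]
contact_force: [0.5, 0.1, -0.5]
grip_width: 0.045
gripper_force: 0.0
clock: 24.1
tcp_pos: [0.6351, -0.0041, 0.2123]
orientation: [-2.241, -2.194, -0.001]
contact_force: [-0.5, 1.2, -1.1]
grip_width: 0.0449
gripper_force: 0.0
24.1 [ 0.6351 -0.0041  0.2123] [[0.021, 1.0, -0.003], [1.0, -0.021, 0.004], [0.004, -0.003, -1.0]] [-0.59  0.51  0.7   1.71 -0.37  1.06  0.21] 0.0449 0.0 [-0.5  1.2 -1.1]
[20.49603101 -2.73504954 15.3225501 ] 88.80560491333343
```

```bash
python3 -m crank '[[[4.2,-0.5,0],[0,0,0]],[[4.1,-0.6,0],[0,0,0]],[[4.1,-0.6,0],[0,0,0]],[[4.1,-0.5,0],[0,0,0]],[[4,-0.6,0],[0,0,0]]]';  python3 -m crank '[[[0,0,0],[0,0,0]]]'; python3 - <<'E'
from h import *
o=st();p,d=grab('wrist')
hsv=cv2.cvtColor(p,cv2.COLOR_RGB2HSV); m=((hsv[...,0]>8)&(hsv[...,0]<16)&(hsv[...,1]>120)&(hsv[...,2]>150)).astype(np.uint8)
n,l,s,c=cv2.connectedComponentsWithStats(m); i=1+s[1:,4].argmax(); print(s[i],c[i])
x,y,w,h=s[i][:4]
a=wrist((x+w/2,y),.038,o);b=wrist((x+w/2,y+h),.038,o);cc=wrist(c[i],.038,o);print(a,b,cc)
R=Ro.from_rotvec(o['orientation']).as_matrix(); print(R.T@(np.array([cc[0],.202,.06])-o['tcp_pos'])*100)
save(p,'pics/b4.png',(100,0,540,400),1)
E
```

```text
clock: 24.6
tcp_pos: [0.6136, 0.1933, 0.2134]
orientation: [-2.257, -2.185, 0.002]
contact_force: [0.6, -0.5, 0.0]
grip_width: 0.0451
gripper_force: 0.0
clock: 24.7
tcp_pos: [0.6123, 0.2003, 0.2125]
orientation: [-2.243, -2.195, 0.0]
contact_force: [-0.6, -0.4, 0.3]
grip_width: 0.0446
gripper_force: 0.0
24.7 [0.6123 0.2003 0.2125] [[0.022, 1.0, -0.003], [1.0, -0.022, 0.003], [0.002, -0.003, -1.0]] [-0.89  0.52  0.68  1.69 -0.37  1.07 -0.11] 0.0446 0.0 [-0.6 -0.4  0.3]
[313 136  18  85 663] [322.29411765 183.71644042]
[0.61516897 0.2479207  0.038     ] [0.61336705 0.15508185 0.038     ] [0.61448261 0.19742891 0.038     ]
[ 0.13489601  0.25514531 15.24633208]
```

```bash
python3 -m crank '[[[0,0.1,4],[0,0,0]],[[0,0,4],[0,0,0]],[[0,0,4],[0,0,0]],[[0,0,3],[0,0,0]],[[0,0,0],[0,0,0]]]';  python3 - <<'E'
from h import *
o=st();R=Ro.from_rotvec(o['orientation']).as_matrix(); print(R.T@(np.array([.613,.201,.018])-o['tcp_pos'])*100)
E
```

```text
clock: 25.25
tcp_pos: [0.612, 0.1892, 0.0598]
orientation: [-2.257, -2.181, 0.013]
contact_force: [-0.3, -1.0, -0.1]
grip_width: 0.0449
gripper_force: 0.0
25.25 [0.612  0.1892 0.0598] [[0.034, 0.999, -0.008], [0.999, -0.034, -0.004], [-0.004, -0.008, -1.0]] [-0.8   0.7   0.57  1.79 -0.5   0.81 -0.01] 0.0449 0.0 [-0.3 -1.  -0.1]
[1.20008026 0.09277489 4.17188363]
```

```bash
python3 -m crank '[[[0.9,0.1,2],[0,0,0]],[[0,0,2.2],[0,0,0]],[[0,0,0],[0,0,0]]]'; python3 -m crank '[[[0,0,0],[0,0,0]],[[0,0,0],[0,0,0]],[[0,0,0],[0,0,0]],[[0,0,0],[0,0,0]]]' 1.5 50; python3 -m crank '[[[0,0,-2],[0,0,0]],[[0,0,-4],[0,0,0]],[[0,0,-4],[0,0,0]],[[0,0,-4],[0,0,0]],[[0,0,0],[0,0,0]]]'; python3 - <<'E'
from h import *
o=st();R=Ro.from_rotvec(o['orientation']).as_matrix(); q=np.array([.511,-.128])+.142*np.array([.997,-.0767])+.05*np.array([.0767,.997]);print(q,R.T@(np.r_[q,.16]-o['tcp_pos'])*100)
E
```

```text
clock: 25.55
tcp_pos: [0.6156, 0.1999, 0.0213]
orientation: [-2.257, -2.184, 0.005]
contact_force: [-0.8, -0.4, 0.6]
grip_width: 0.0447
gripper_force: 0.0
clock: 25.95
tcp_pos: [0.618, 0.2006, 0.0244]
orientation: [2.256, 2.184, 0.004]
contact_force: [0.3, -2.1, 7.4]
grip_width: 0.0227
gripper_force: 50.1
clock: 26.45
tcp_pos: [0.6204, 0.2014, 0.1691]
orientation: [2.255, 2.182, 0.016]
contact_force: [1.7, -0.5, 0.1]
grip_width: 0.0226
gripper_force: 49.2
26.45 [0.6204 0.2014 0.1691] [[0.033, 0.999, 0.01], [0.999, -0.033, 0.004], [0.005, 0.01, -1.0]] [-0.87  0.57  0.66  1.71 -0.41  0.99 -0.09] 0.0226 49.20421063899994 [ 1.7 -0.5  0.1]
[ 0.656409  -0.0890414] [-28.91140308   4.53940508   0.81729026]
```

```bash
python3 -m crank '[[[-4.1,0.6,0],[0,0,0]],[[-4.1,0.6,0],[0,0,0]],[[-4.1,0.7,0],[0,0,0]],[[-4.1,0.7,0],[0,0,0]],[[-4.1,0.7,0],[0,0,0]]]'; python3 -m crank '[[[-4.1,0.6,0],[0,0,0]],[[-4.1,0.6,0],[0,0,0]],[[0,0,0],[0,0,-0.149]],[[0,0,0],[0,0,-0.149]],[[0,0,0],[0,0,-0.149]]]'; python3 -m crank '[[[0,0,0],[0,0,-0.149]],[[0,0,0],[0,0,-0.149]],[[0,0,0],[0,0,-0.149]],[[0,0,0],[0,0,-0.149]],[[0,0,0],[0,0,-0.149]]]'; python3 -m crank '[[[0,0,0],[0,0,-0.149]],[[0,0,0],[0,0,-0.149]],[[0,0,0],[0,0,-0.02]],[[0,0,0],[0,0,0]]]'; python3 - <<'E'
from h import *
o=st();R=Ro.from_rotvec(o['orientation']).as_matrix(); print(R.T@(np.array([.6564,-.089,.07])-o['tcp_pos'])*100, np.degrees(np.arctan2(R[1,0],R[0,0])))
E
```

```text
clock: 26.95
tcp_pos: [0.6429, -0.0064, 0.1624]
orientation: [-2.257, -2.186, -0.001]
contact_force: [0.5, -0.3, -0.1]
grip_width: 0.0227
gripper_force: 49.2
clock: 27.45
tcp_pos: [0.652, -0.0878, 0.1621]
orientation: [-1.709, -2.635, 0.0]
contact_force: [1.0, 0.8, -0.4]
grip_width: 0.0229
gripper_force: 49.1
clock: 27.95
tcp_pos: [0.6521, -0.0873, 0.1622]
orientation: [-0.632, -3.077, -0.0]
contact_force: [-1.0, -0.5, -0.3]
grip_width: 0.0231
gripper_force: 49.1
clock: 28.35
tcp_pos: [0.6522, -0.0874, 0.1623]
orientation: [-0.151, -3.138, -0.0]
contact_force: [0.7, 0.1, -0.8]
grip_width: 0.0227
gripper_force: 49.1
28.35 [ 0.6522 -0.0874  0.1623] [[-0.995, 0.096, -0.0], [0.096, 0.995, 0.0], [0.0, 0.0, -1.0]] [-0.16  0.53  0.28  1.68 -0.17  0.96  1.66] 0.0227 49.130478501319885 [ 0.7  0.1 -0.8]
[-0.43571599 -0.11867004  9.22830791] 174.48811665347415
```

```bash
python3 -m crank '[[[-0.4,-0.1,0],[0,0,-0.02]],[[0,0,3],[0,0,0]],[[0,0,3],[0,0,0]],[[0,0,3],[0,0,0]],[[0,0,0],[0,0,0]]]';  python3 - <<'E'
from h import *
o=st();R=Ro.from_rotvec(o['orientation']).as_matrix(); print(R.T@(np.array([.6564,-.089,.034])-o['tcp_pos'])*100, np.degrees(np.arctan2(R[1,0],R[0,0])))
E
```

```text
clock: 28.85
tcp_pos: [0.6537, -0.088, 0.0685]
orientation: [-0.115, -3.132, -0.0]
contact_force: [-1.2, 0.3, -1.4]
grip_width: 0.0227
gripper_force: 49.3
28.85 [ 0.6537 -0.088   0.0685] [[-0.997, 0.073, -0.007], [0.073, 0.997, 0.0], [0.007, -0.0, -1.0]] [-0.13  0.64  0.24  1.72 -0.2   0.81  1.7 ] 0.0227 49.30250108242035 [-1.2  0.3 -1.4]
[-0.3058401  -0.07977363  3.44896978] 175.79373046161712
```

```bash
python3 -m crank '[[[-0.1,-0.1,1.7],[0,0,0]],[[0,0,1.7],[0,0,0]],[[0,0,0],[0,0,0]]]'; python3 -m crank '[[[0,0,0.1],[0,0,0]],[[0,0,0],[0,0,0]],[[0,0,0],[0,0,0]]]' 4.2;  python3 -m crank '[[[0,0,-4],[0,0,0]],[[0,0,-4],[0,0,0]],[[0,0,-4],[0,0,0]],[[0,0,-4],[0,0,0]],[[0,0,0],[0,0,0]]]'; python3 - <<'E'
from h import *
o=st();R=Ro.from_rotvec(o['orientation']).as_matrix()
p,d=grab('wrist'); save(p,'pics/b5.png',(100,0,540,400),1.2)
E
```

```text
clock: 29.15
tcp_pos: [0.6618, -0.0896, 0.0418]
orientation: [0.115, 3.131, 0.0]
contact_force: [1.7, 0.9, 7.6]
grip_width: 0.0226
gripper_force: 54.8
clock: 29.45
tcp_pos: [0.6574, -0.0898, 0.0378]
orientation: [0.115, 3.139, -0.0]
contact_force: [-0.0, 0.1, -0.6]
grip_width: 0.042
gripper_force: 0.0
clock: 29.95
tcp_pos: [0.6607, -0.0906, 0.2041]
orientation: [0.115, 3.129, -0.0]
contact_force: [0.5, -0.7, -0.2]
grip_width: 0.0417
gripper_force: 0.0
29.95 [ 0.6607 -0.0906  0.2041] [[-0.997, 0.074, 0.011], [0.073, 0.997, -0.001], [-0.011, 0.0, -1.0]] [-0.16  0.49  0.29  1.63 -0.16  1.03  1.67] 0.0417 0.0 [ 0.5 -0.7 -0.2]
```

View pics/b5.png

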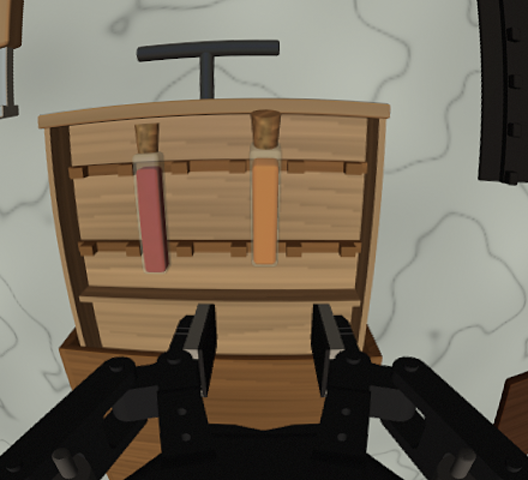

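Orange looks about 7 mm nearer the front panel than red, and its stopper (265,112–148) may be resting on the panel's top edge. I'll check its heights by depth.

```bash
cat >> h.py <<'E'
def wd(uv,d,o):
    m=optics.camera_model('wrist'); f=200/np.tan(np.radians(m['vertical_fov'])/2)
    a=np.array([uv[0]-m['cx'],uv[1]-m['cy']]); rr=np.hypot(*a); th=rr/f
    ray=np.r_[np.tan(th)*a/max(rr,1e-9),1]*d[int(round(uv[1])),int(round(uv[0]))]
    H=np.array(m['hand_eye']); R=Ro.from_rotvec(o['orientation']).as_matrix()
    return np.array(o['tcp_pos'])+R@(H[:3,:3]@ray+H[:3,3])
E
python3 - <<'E'
from h import *
o=monitor.get_obs();p,d=grab('wrist')
P=np.array([.511,-.128]);u=np.array([.997,-.0767]);v=np.array([.0767,.997])
for n,l in [('orange',[(265,118),(265,130),(265,165),(265,200),(265,230),(265,258)]),('red',[(147,130),(148,145),(149,170),(152,210),(154,240),(155,265)]),('panel',[(200,110),(330,108)])]:
    for q in l:
        X=wd((q[0]/1.2+100,q[1]/1.2),d,o); w=X[:2]-P; print(n,q,np.round([w@u,w@v,X[2]],3))
E
```

```text
orange (265, 118) [0.059 0.049 0.077]
orange (265, 130) [0.067 0.049 0.08 ]
orange (265, 165) [0.093 0.049 0.072]
orange (265, 200) [0.12  0.049 0.065]
orange (265, 230) [0.147 0.049 0.057]
orange (265, 258) [0.174 0.049 0.049]
red (147, 130) [ 0.065 -0.048  0.042]
red (148, 145) [ 0.078 -0.048  0.04 ]
red (149, 170) [ 0.098 -0.046  0.046]
red (152, 210) [ 0.133 -0.046  0.046]
red (154, 240) [ 0.16  -0.047  0.044]
red (155, 265) [ 0.184 -0.049  0.043]
panel (200, 110) [0.052 0.    0.06 ]
panel (330, 108) [0.05  0.097 0.06 ]
```

Depth confirms it: orange is tilted about 16°, its stopper propped on the panel. I'll regrip it, level it and shift it back about 20 mm.

```bash
python3 -m crank '[[[1.9,0.1,3.5],[0,0,0]],[[0,0,4],[0,0,0]],[[0,0,4],[0,0,0]],[[0,0,4],[0,0,0]],[[0,0,0],[0,0,0]]]'; python3 -m crank '[[[0,0,0],[0,0,0]],[[0,0,0],[0,0,0]],[[0,0,0],[0,0,0]],[[0,0,0],[0,0,0]]]' 1.5 50; python3 -m crank '[[[0,0,-2],[0,0,0]],[[0,0,-2],[0,0,0]],[[0,0,0],[0,-0.135,0]],[[0,0,0],[0,-0.135,0]],[[0,0,0],[0,0,0]]]'; python3 - <<'E'
from h import *
o=st();p,d=grab('wrist'); s,_=grab('scene')
D=np.zeros((480,800,3),np.uint8); D[:400,:440]=p[:,100:540]; D[:320,440:]=cv2.resize(s[190:290,180:292],(360,320),interpolation=2); save(D,'pics/b6.png')
E
```

```text
clock: 30.55
tcp_pos: [0.6323, -0.0864, 0.0352]
orientation: [-0.113, -3.126, -0.001]
contact_force: [-0.5, -0.5, -0.6]
grip_width: 0.0417
gripper_force: 0.0
clock: 30.95
tcp_pos: [0.6394, -0.0874, 0.044]
orientation: [0.114, 3.137, 0.0]
contact_force: [0.6, 0.1, -0.5]
grip_width: 0.023
gripper_force: 52.1
clock: 31.45
tcp_pos: [0.6331, -0.0876, 0.0815]
orientation: [0.107, 2.872, -0.014]
contact_force: [-1.5, -0.3, -1.5]
grip_width: 0.023
gripper_force: 52.2
31.45 [ 0.6331 -0.0876  0.0815] [[-0.962, 0.074, 0.264], [0.072, 0.997, -0.019], [-0.264, 0.0, -0.964]] [-0.13  0.5   0.21  1.99 -0.23  0.41  1.74] 0.023 52.22897529602051 [-1.5 -0.3 -1.5]
```

View pics/b6.png

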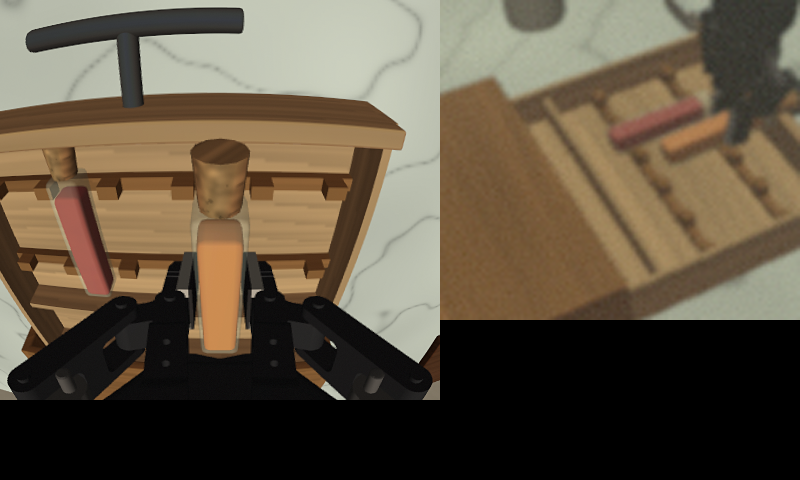

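Orange is now lifted and looks parallel to red. I'll check its level and position.

```bash
python3 - <<'E'
from h import *
o=monitor.get_obs();p,d=grab('wrist')
P=np.array([.511,-.128]);u=np.array([.997,-.0767]);v=np.array([.0767,.997])
for q in [(220,150),(220,170),(220,205),(220,225),(220,240),(220,280),(220,320),(220,340),(220,348),(120,72)]:
    X=wd((q[0]+100,q[1]),d,o); w=X[:2]-P; print(q,np.round([w@u,w@v,X[2]],3))
w=np.array(o['tcp_pos'])[:2]-P;print('tcp',w@u,w@v)
E
```

```text
(220, 150) [0.052 0.049 0.093]
(220, 170) [0.054 0.049 0.105]
(220, 205) [0.069 0.049 0.103]
(220, 225) [0.078 0.049 0.103]
(220, 240) [0.085 0.049 0.104]
(220, 280) [0.11  0.049 0.103]
(220, 320) [0.143 0.049 0.102]
(220, 340) [0.165 0.049 0.102]
(220, 348) [0.176 0.05  0.102]
(120, 72) [ 0.031 -0.004  0.034]
tcp 0.1232973300562223 0.05041218482538153
```

```bash
python3 -m crank '[[[-1.75,0,0.5],[0,0,0]],[[0,0,0],[0,0,0]],[[0.5,0,1.8],[0,0,0]],[[0.5,0,1.8],[0,0,0]],[[0,0,0],[0,0,0]]]'; python3 - <<'E'
from h import *
o=st();p,d=grab('wrist')
P=np.array([.511,-.128]);u=np.array([.997,-.0767]);v=np.array([.0767,.997])
for q in [(220,165),(220,170),(220,240),(220,280),(220,340)]:
    X=wd((q[0]+100,q[1]),d,o); w=X[:2]-P; print(q,np.round([w@u,w@v,X[2]],3))
E
```

```text
clock: 32.1
tcp_pos: [0.6552, -0.0882, 0.0425]
orientation: [0.104, 2.875, -0.014]
contact_force: [-0.6, 0.5, -0.9]
grip_width: 0.0229
gripper_force: 52.2
32.1 [ 0.6552 -0.0882  0.0425] [[-0.962, 0.072, 0.262], [0.07, 0.997, -0.019], [-0.262, 0.0, -0.965]] [-0.1   0.58  0.18  1.95 -0.25  0.36  1.76] 0.0229 52.22698152065277 [-0.6  0.5 -0.9]
(220, 165) [0.07  0.049 0.064]
(220, 170) [0.072 0.049 0.063]
(220, 240) [0.102 0.049 0.064]
(220, 280) [0.127 0.049 0.063]
(220, 340) [0.184 0.05  0.061]
```

```bash
python3 -m crank '[[[0.2,0,0.8],[0,0,0]],[[0.2,0,0.75],[0,0,0]],[[0,0,0],[0,0,0]]]'; python3 -m crank '[[[0,0,0],[0,0,0]],[[0,0,0],[0,0,0]],[[0,0,0],[0,0,0]]]' 4.2; python3 -m crank '[[[0,0,-4],[0,0,0]],[[0,0,-4],[0,0,0]],[[0,0,-4],[0,0.135,0]],[[0,0,-3],[0,0.135,0]],[[0,0,0],[0,0,0]]]'; python3 - <<'E'
from h import *
o=st();p,d=grab('wrist'); np.save('b7d.npy',d)
save(p,'pics/b7.png',(100,0,540,400),1)
P=np.array([.511,-.128]);u=np.array([.997,-.0767]);v=np.array([.0767,.997])
H=cv2.cvtColor(p,cv2.COLOR_RGB2HSV)
for n,lo,hi in [('orange',8,16),('red',0,5)]:
    m=((H[...,0]>=lo)&(H[...,0]<=hi)&(H[...,1]>(120 if lo else 90))&(H[...,2]>(150 if lo else 90))).astype(np.uint8)
    k,l,s,c=cv2.connectedComponentsWithStats(m); i=1+s[1:,4].argmax(); yy,xx=np.where(l==i)
    print(n,s[i])
    for q in [yy.min()+3,int(c[i][1]),yy.max()-3]:
        x=int(np.median(xx[yy==q])); X=wd((x,q),d,o); w=X[:2]-P; print((x,q),np.round([w@u,w@v,X[2]],3))
E
```

```text
clock: 32.45
tcp_pos: [0.6562, -0.0885, 0.028]
orientation: [0.104, 2.871, -0.014]
contact_force: [0.1, 0.7, -1.3]
grip_width: 0.023
gripper_force: 52.2
clock: 32.75
tcp_pos: [0.6571, -0.0887, 0.0293]
orientation: [0.105, 2.869, -0.014]
contact_force: [0.1, 0.1, 0.3]
grip_width: 0.0418
gripper_force: 0.0
clock: 33.25
tcp_pos: [0.6273, -0.0857, 0.1702]
orientation: [0.11, 3.102, 0.0]
contact_force: [0.3, 0.0, 0.2]
grip_width: 0.0423
gripper_force: 0.0
33.25 [ 0.6273 -0.0857  0.1702] [[-0.997, 0.071, 0.038], [0.071, 0.997, -0.001], [-0.038, 0.002, -0.999]] [-0.19  0.46  0.3   1.77 -0.17  0.9   1.69] 0.0423 0.0 [0.3 0.  0.2]
orange [ 309  185   21   88 1715]
(319, np.int64(188)) [0.11  0.049 0.045]
(318, 227) [0.148 0.049 0.045]
(318, np.int64(269)) [0.196 0.049 0.044]
red [ 202  175   29   90 1589]
(211, np.int64(178)) [ 0.1   -0.05   0.045]
(215, 218) [ 0.14  -0.051  0.045]
(222, np.int64(261)) [ 0.188 -0.05   0.045]
```

Both tubes lie flat (tops 45 mm) in lanes −50 and +50, centred near x 0.142 and 0.150. Back to the hook.

```bash
python3 -m crank '[[[2.2,-3.3,-1],[0,0.04,0]],[[2.2,-3.3,-1],[0,0,0]],[[2.2,-3.3,-1],[0,0,0]],[[2.2,-3.3,0],[0,0,0]],[[2.2,-3.3,0],[0,0,0]]]' 6;  python3 -m crank '[[[2.2,-3.3,0],[0,0,0]],[[2.2,-3.3,0],[0,0,0]],[[2.2,-3.3,0],[0,0,0]],[[0,0,0],[0,0,0]]]'; python3 - <<'E'
from h import *
o=st();p,d=grab('wrist'); save(p,'pics/b8.png',(100,0,540,400),1.5)
E
```

```text
clock: 33.8
tcp_pos: [0.4992, -0.2434, 0.1937]
orientation: [-0.113, -3.132, -0.003]
contact_force: [0.4, -0.7, 0.8]
grip_width: 0.0598
gripper_force: 0.0
clock: 34.2
tcp_pos: [0.4226, -0.3412, 0.1942]
orientation: [-0.127, -3.129, 0.001]
contact_force: [0.1, -0.0, -0.2]
grip_width: 0.0602
gripper_force: 0.0
34.2 [ 0.4226 -0.3412  0.1942] [[-0.997, 0.081, -0.01], [0.081, 0.997, -0.0], [0.01, -0.001, -1.0]] [ 0.23  0.32  0.41  1.93 -0.15  0.93  2.2 ] 0.0602 0.0 [ 0.1 -0.  -0.2]
```

View pics/b8.png

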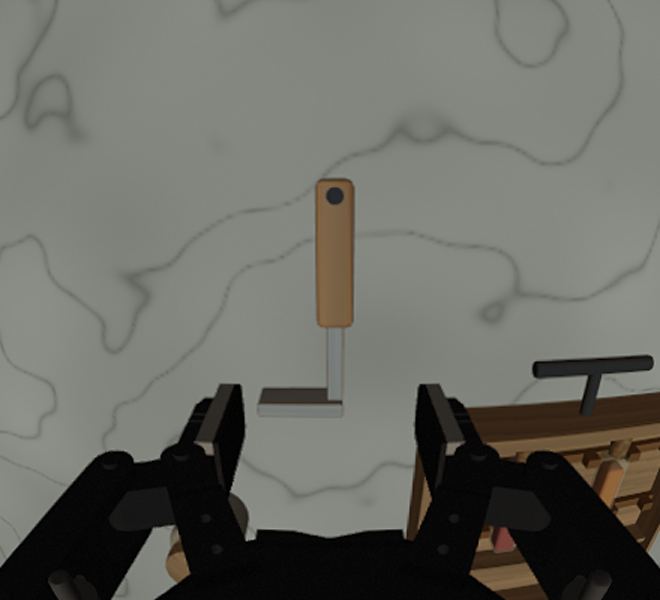

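The hook lies where it was left: handle (335,180)→(335,326), leg to the left at (260,403).

```bash
python3 - <<'E'
from h import *
o=monitor.get_obs();R=Ro.from_rotvec(o['orientation']).as_matrix()
W=lambda x,y,z:wrist((x/1.5+100,y/1.5),z,o)
e=W(335,179,.03);j=W(335,327,.03);u=(j-e)/np.linalg.norm(j-e); g=(e+u*.072+j-u*.032)/2
print(np.linalg.norm(e-j),g,np.degrees(np.arctan2(u[1],u[0])),R.T@(np.r_[g[:2],.05]-o['tcp_pos'])*100)
E
```

```text
0.10274457631695488 [ 0.42857913 -0.33609512  0.03      ] -4.29720319058482 [-0.46492536  0.26132431 14.39825413]
```

```bash
python3 -m crank '[[[-0.6,0.1,4],[0,0,0]],[[0,0,4],[0,0,0]],[[0,0,4],[0,0,0]],[[0,0,2.4],[0,0,0]],[[0,0,0],[0,0,0]]]';  python3 - <<'E'
from h import *
o=st();R=Ro.from_rotvec(o['orientation']).as_matrix(); print(R.T@(np.array([.430,-.3375,.012])-o['tcp_pos'])*100)
E
```

```text
clock: 34.75
tcp_pos: [0.431, -0.3324, 0.0471]
orientation: [-0.11, -3.125, -0.009]
contact_force: [0.6, 0.1, -0.7]
grip_width: 0.0601
gripper_force: 0.0
34.75 [ 0.431  -0.3324  0.0471] [[-0.997, 0.07, -0.014], [0.07, 0.998, 0.006], [0.015, 0.005, -1.0]] [ 0.29  0.54  0.32  2.01 -0.27  0.64  2.29] 0.0601 0.0 [ 0.6  0.1 -0.7]
[ 0.01554965 -0.53517161  3.50880161]
```

```bash
python3 -m crank '[[[0,-0.5,1.8],[0,0,0]],[[0,0,1.6],[0,0,0]],[[0,0,0],[0,0,0]]]'; python3 -m crank '[[[0,0,0],[0,0,0]],[[0,0,0],[0,0,0]],[[0,0,0],[0,0,0]],[[0,0,0],[0,0,0]]]' 1.5 60; python3 -m crank '[[[0,0,-3],[0,0,0]],[[0,0,-4],[0,0,0]],[[0,0,0],[0,0,0]],[[0,4,0],[0,0,0]],[[0,4,0],[0,0,0]]]';  python3 - <<'E'
from h import *
o=st();R=Ro.from_rotvec(o['orientation']).as_matrix(); print(R.T@(np.array([.446,-.0505,.08])-o['tcp_pos'])*100)
E
```

```text
clock: 35.05
tcp_pos: [0.4322, -0.3394, 0.0163]
orientation: [-0.111, -3.13, -0.004]
contact_force: [-0.3, 0.3, 0.5]
grip_width: 0.0602
gripper_force: 0.0
clock: 35.45
tcp_pos: [0.4333, -0.3407, 0.0185]
orientation: [-0.113, -3.133, -0.002]
contact_force: [-0.6, 1.0, 6.8]
grip_width: 0.0244
gripper_force: 59.2
clock: 35.95
tcp_pos: [0.4387, -0.2609, 0.0876]
orientation: [-0.117, -3.132, -0.001]
contact_force: [0.0, 0.4, -2.9]
grip_width: 0.0246
gripper_force: 59.9
35.95 [ 0.4387 -0.2609  0.0876] [[-0.997, 0.075, -0.007], [0.075, 0.997, 0.001], [0.007, 0.001, -1.0]] [ 0.13  0.43  0.35  2.08 -0.23  0.68  2.13] 0.0246 59.85691487789154 [ 0.   0.4 -2.9]
[ 0.8361715  21.03432512  0.77820889]
```

```bash
python3 -m crank '[[[0,4.2,0],[0,0,0]],[[0.2,4.2,0],[0,0,0]],[[0.2,4.2,0],[0,0,0]],[[0.2,4.2,0],[0,0,0]],[[0.2,4.2,0],[0,0,0]]]'; python3 -m crank '[[[0,0,0],[0,0,0]]]'; python3 - <<'E'
from h import *
o=st();R=Ro.from_rotvec(o['orientation']).as_matrix(); print(R.T@(np.array([.446,-.0505,.0345])-o['tcp_pos'])*100)
s,_=grab('scene'); save(s,'pics/c2.png',(190,170,370,290),4)
E
```

```text
clock: 36.45
tcp_pos: [0.4456, -0.0491, 0.0876]
orientation: [-0.113, -3.132, -0.003]
contact_force: [1.8, 0.2, -1.6]
grip_width: 0.0245
gripper_force: 59.9
clock: 36.55
tcp_pos: [0.446, -0.0445, 0.0874]
orientation: [-0.098, -3.132, -0.007]
contact_force: [0.4, 0.3, -2.3]
grip_width: 0.0239
gripper_force: 59.9
36.55 [ 0.446  -0.0445  0.0874] [[-0.998, 0.062, -0.008], [0.062, 0.998, 0.004], [0.009, 0.004, -1.0]] [-0.31  0.34  0.32  2.22 -0.19  0.62  1.66] 0.0239 59.899131059646606 [ 0.4  0.3 -2.3]
[-0.07773492 -0.6151394   5.28277   ]
```

View pics/c2.png

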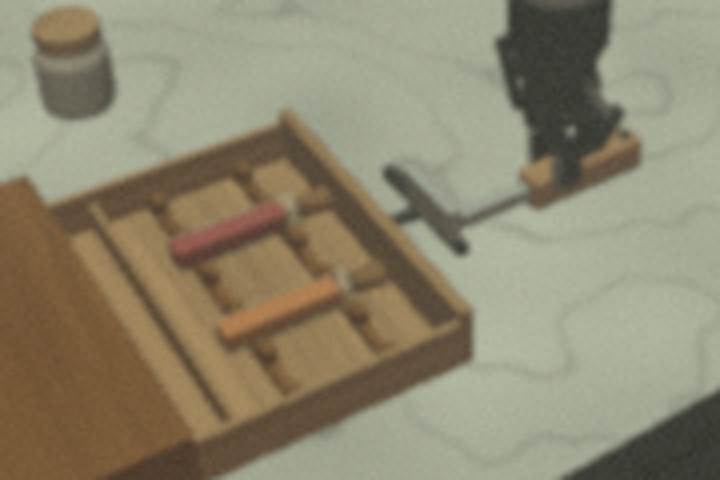

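Both tubes lie in their lanes. The hook leg hovers above the gap behind the crossbar, so I'm lowering it in.

```bash
python3 -m crank '[[[-0.1,-0.5,0],[0,0,0]],[[0,0,1.7],[0,0,0]],[[0,0,1.7],[0,0,0]],[[0,0,0],[0,0,0]]]'; python3 -m crank '[[[0,0,1.7],[0,0,0]],[[0,0,0],[0,0,0]]]'; python3 - <<'E'
from h import *
o=st()
s,_=grab('scene'); save(s,'pics/c3.png',(220,180,360,260),5)
E
```

```text
clock: 37.0
tcp_pos: [0.4456, -0.0578, 0.0524]
orientation: [-0.117, -3.13, -0.001]
contact_force: [0.6, 2.8, 0.9]
grip_width: 0.0243
gripper_force: 60.1
clock: 37.2
tcp_pos: [0.4455, -0.0566, 0.0359]
orientation: [-0.115, -3.129, -0.002]
contact_force: [-0.6, 2.7, -2.7]
grip_width: 0.0243
gripper_force: 60.0
37.2 [ 0.4455 -0.0566  0.0359] [[-0.997, 0.073, -0.01], [0.073, 0.997, 0.002], [0.01, 0.001, -1.0]] [-0.24  0.44  0.28  2.24 -0.25  0.5   1.73] 0.0243 59.995858669281006 [-0.6  2.7 -2.7]
```

View pics/c3.png

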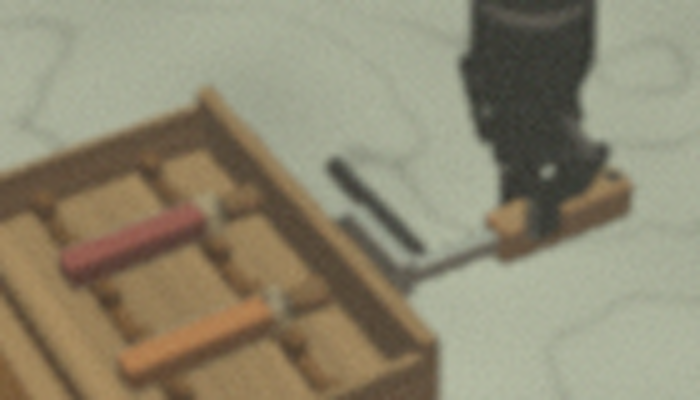

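The leg is in the gap behind the crossbar, with a slight sideways touch, so I ease it 4 mm left and push.

```bash
python3 -m crank '[[[0,0.4,0],[0,0,0]],[[-0.8,0,0],[0,0,0]],[[-0.8,0,0],[0,0,0]],[[-1.2,0,0],[0,0,0]],[[-1.2,0,0],[0,0,0]]]'; python3 -m crank '[[[-1.3,0,0],[0,0,0]],[[-1.3,0,0],[0,0,0]],[[-1.3,0,0],[0,0,0]],[[-1.3,0,0],[0,0,0]],[[-1.3,0,0],[0,0,0]]]';  python3 -m crank '[[[-1.3,0,0],[0,0,0]],[[-1.3,0,0],[0,0,0]],[[-1.3,0,0],[0,0,0]],[[-1.3,0,0],[0,0,0]],[[-1.3,0,0],[0,0,0]]]'; python3 -m crank '[[[-1.3,0,0],[0,0,0]],[[-1.3,0,0],[0,0,0]],[[-0.8,0,0],[0,0,0]],[[0,0,0],[0,0,0]]]'; python3 - <<'E'
from h import *
o=st()
s,_=grab('scene'); save(s,'pics/c4.png',(100,180,340,330),3)
E
```

```text
clock: 37.75
tcp_pos: [0.4874, -0.0549, 0.0362]
orientation: [-0.113, -3.131, -0.002]
contact_force: [-1.3, -0.0, -1.7]
grip_width: 0.0246
gripper_force: 60.2
clock: 38.25
tcp_pos: [0.5523, -0.0596, 0.0353]
orientation: [-0.113, -3.131, -0.002]
contact_force: [-2.3, 0.1, -1.0]
grip_width: 0.0241
gripper_force: 60.2
clock: 38.75
tcp_pos: [0.617, -0.0643, 0.0347]
orientation: [-0.113, -3.131, -0.002]
contact_force: [-1.1, -0.5, -0.5]
grip_width: 0.0242
gripper_force: 60.2
clock: 39.15
tcp_pos: [0.6514, -0.0665, 0.0345]
orientation: [-0.112, -3.133, -0.002]
contact_force: [-0.9, -1.1, -1.9]
grip_width: 0.0245
gripper_force: 60.0
39.15 [ 0.6514 -0.0665  0.0345] [[-0.997, 0.071, -0.007], [0.071, 0.997, 0.002], [0.007, 0.001, -1.0]] [-0.19  0.69  0.29  1.75 -0.27  0.75  1.73] 0.0245 60.03115653991699 [-0.9 -1.1 -1.9]
```

View pics/c4.png

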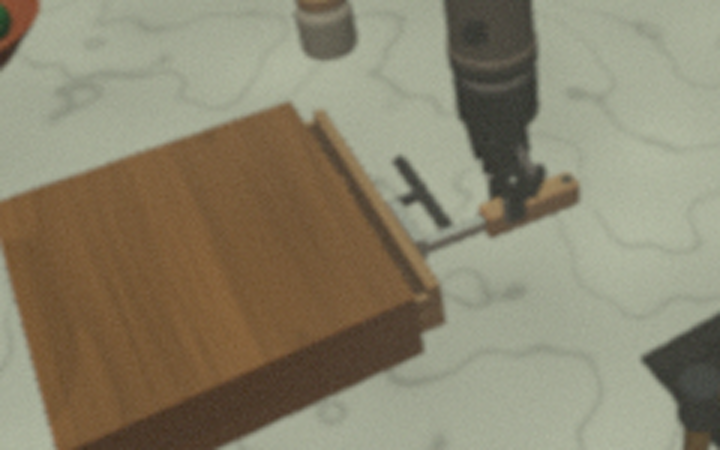

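The tray is nearly in, about 2–3 cm still proud. I'll keep pushing gently until the stop.

```bash
python3 -m crank '[[[-0.7,0,0],[0,0,0]],[[-0.7,0,0],[0,0,0]],[[-0.5,0,0],[0,0,0]],[[0,0,0],[0,0,0]]]'; python3 -m crank '[[[-0.4,0,0],[0,0,0]],[[-0.4,0,0],[0,0,0]],[[0,0,0],[0,0,0]]]'
```

```text
clock: 39.6
tcp_pos: [0.6699, -0.0679, 0.0346]
orientation: [-0.112, -3.133, -0.002]
contact_force: [0.1, -0.3, -1.4]
grip_width: 0.0245
gripper_force: 60.0
clock: 39.9
tcp_pos: [0.6776, -0.0685, 0.0346]
orientation: [-0.113, -3.132, -0.002]
contact_force: [-0.0, 0.2, -1.8]
grip_width: 0.0244
gripper_force: 60.0
```

```bash
python3 -m crank '[[[-0.4,0,0],[0,0,0]],[[0,0,0],[0,0,0]]]'
```

```text
clock: 40.1
tcp_pos: [0.6814, -0.0687, 0.0345]
orientation: [-0.113, -3.132, -0.003]
contact_force: [0.3, -0.6, -1.8]
grip_width: 0.0242
gripper_force: 60.1
```

```bash
python3 -m crank '[[[-0.3,0,0],[0,0,0]],[[-0.2,0,0],[0,0,0]],[[0,0,0],[0,0,0]]]'; python3 - <<'E'
from h import *
o=st()
s,d=grab('scene'); save(s,'pics/c5.png',(150,190,320,310),4)
E
```

```text
clock: 40.4
tcp_pos: [0.6822, -0.0683, 0.0331]
orientation: [-0.114, -3.123, -0.005]
contact_force: [-8.2, 2.7, 1.5]
grip_width: 0.0243
gripper_force: 60.4
40.4 [ 0.6822 -0.0683  0.0331] [[-0.997, 0.073, -0.016], [0.073, 0.997, 0.004], [0.016, 0.002, -1.0]] [-0.18  0.74  0.29  1.66 -0.27  0.8   1.72] 0.0243 60.39601922035217 [-8.2  2.7  1.5]
```

View pics/c5.png

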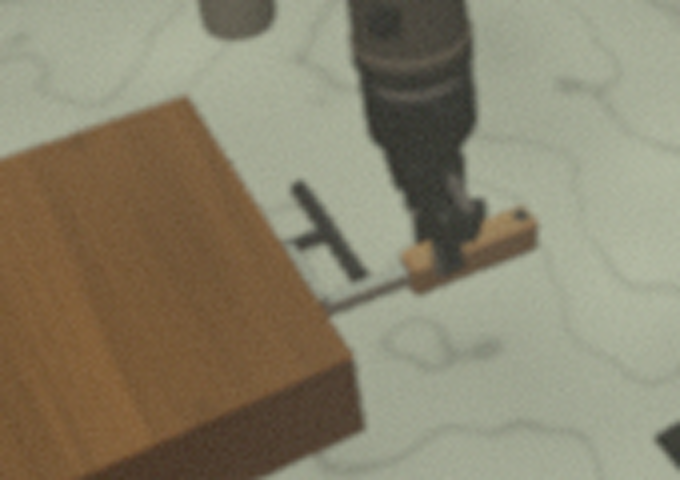

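The tray is home against its stop, with 8 N felt and the panel flush. I'll retract to mid-gap, lift out, back off and lay the hook down.

```bash
python3 -m crank '[[[1.3,0,0],[0,0,0]],[[0,0,0],[0,0,0]]]'; python3 -m crank '[[[0,0,-2.5],[0,0,0]],[[0,0,-3],[0,0,0]],[[0,0,0],[0,0,0]],[[4,0,0],[0,0,0]],[[4,0,0],[0,0,0]]]'; python3 -m crank '[[[4,0,0],[0,0,0]],[[3,0,0],[0,0,0]],[[0,0,0],[0,0,0]],[[0,0,3],[0,0,0]],[[0,0,0],[0,0,0]]]'; python3 -c "
from h import *
st()"
```

```text
clock: 40.65
tcp_pos: [0.6715, -0.0683, 0.0342]
orientation: [-0.113, -3.13, -0.003]
contact_force: [0.9, 0.3, -1.8]
grip_width: 0.0245
gripper_force: 60.1
clock: 41.15
tcp_pos: [0.5935, -0.0625, 0.0898]
orientation: [-0.112, -3.132, -0.002]
contact_force: [-1.1, 0.6, -1.5]
grip_width: 0.0244
gripper_force: 60.0
clock: 41.65
tcp_pos: [0.5221, -0.0571, 0.0584]
orientation: [-0.112, -3.127, -0.002]
contact_force: [-0.4, -0.0, -1.3]
grip_width: 0.0242
gripper_force: 60.0
41.65 [ 0.5221 -0.0571  0.0584] [[-0.997, 0.071, -0.012], [0.071, 0.997, 0.002], [0.012, 0.001, -1.0]] [-0.25  0.49  0.3   2.05 -0.24  0.64  1.71] 0.0242 60.001434087753296 [-0.4 -0.  -1.3]
```

```bash
python3 -m crank '[[[0,0,2],[0,0,0]],[[0,0,1.7],[0,0,0]],[[0,0,0.2],[0,0,0]],[[0,0,0],[0,0,0]]]'; python3 -m crank '[[[0,0,0],[0,0,0]],[[0,0,0],[0,0,0]],[[0,0,0],[0,0,0]]]' 6; python3 -m crank '[[[0,0,-4],[0,0,0]],[[0,0,-4.5],[0,0,0]],[[0,0,-4.5],[0,0,0]],[[0,0,-4.5],[0,0,0]],[[0,0,-4.5],[0,0,0]]]'; python3 -m crank '[[[2,-4,0],[0,0,0]],[[2,-4,0],[0,0,0]],[[0,-4,0],[0,0,0]],[[0,-4,0],[0,0,0]],[[0,-4,0],[0,0,0]]]'; python3 -m crank '[[[0,-4,0],[0,0,0]],[[0,-4,0],[0,0,0]],[[0,-4,0],[0,0,0]],[[0,0,0],[0,0,0]]]'; python3 - <<'E'
from h import *
st(); t,d=grab('top'); save(t,'pics/f1.png',(140,40,460,280),2.5)
X=cloud('top',d,(300,120,460,280))
h=X[(X[...,2]>.012)&(X[...,2]<.06)&(X[...,0]<.66)&(X[...,0]>.42)&(X[...,1]<.0)&(X[...,1]>-.16)]; print(len(h),h.min(0),h.max(0))
E
```

```text
clock: 42.05
tcp_pos: [0.5232, -0.0574, 0.022]
orientation: [-0.113, -3.13, -0.003]
contact_force: [-1.3, -0.6, -0.5]
grip_width: 0.0244
gripper_force: 60.2
clock: 42.35
tcp_pos: [0.5237, -0.0574, 0.0225]
orientation: [-0.113, -3.133, -0.003]
contact_force: [0.0, 0.3, 0.7]
grip_width: 0.0599
gripper_force: 0.0
clock: 42.85
tcp_pos: [0.5245, -0.0579, 0.2441]
orientation: [-0.113, -3.132, -0.003]
contact_force: [0.9, -0.3, -0.8]
grip_width: 0.0598
gripper_force: 0.0
clock: 43.35
tcp_pos: [0.4702, -0.2558, 0.2425]
orientation: [-0.113, -3.132, -0.003]
contact_force: [0.2, -0.0, -1.2]
grip_width: 0.0597
gripper_force: 0.0
clock: 43.75
tcp_pos: [0.4593, -0.3802, 0.2423]
orientation: [-0.125, -3.131, 0.004]
contact_force: [-0.8, 0.7, 0.6]
grip_width: 0.0602
gripper_force: 0.0
43.75 [ 0.4593 -0.3802  0.2423] [[-0.997, 0.08, -0.009], [0.08, 0.997, -0.002], [0.008, -0.003, -1.0]] [ 0.16  0.37  0.56  1.76 -0.21  1.07  2.28] 0.0602 0.0 [-0.8  0.7  0.6]
385 [ 0.44664295 -0.12075295  0.01262432] [ 0.62336719 -0.03916186  0.03642156]
```

View pics/f1.png

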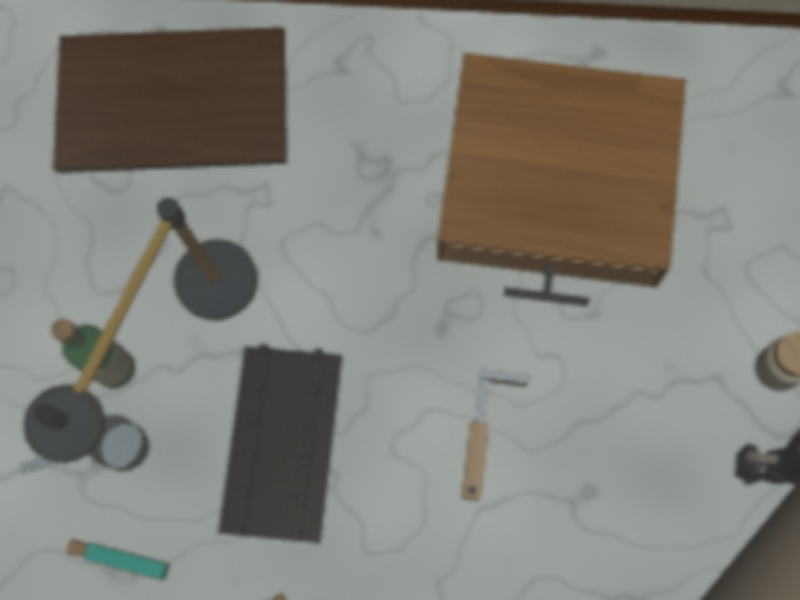

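The rest is empty, the T-pull is back at its starting pixels (504,291)–(588,301), and the hook lies flat at (475,460). The lamp head is over the cup, and the bottle, jar and look-alikes are untouched.

```bash
python3 -c "
from h import *
print(r.hand_in())"
```

```text
the job is handed in; nothing more can be done
None
```

The job is handed in, with no verdict returned: the red and orange tubes (the only two on the rest) are in their tray lanes, the tray is home, the hook lies flat on the counter and the lamp knob is about 17 mm from the middle of the cup.

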